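# Check the lamps of a UV box with a hand-held meter through its sensor port

## Task

Check the lamps of the UV box: slide the shutter on top of it fully open, take the hand-held UV meter out of its stand, and lower its blade straight down through the narrow slot until the round sensor window near the tip is level with the lamp tubes. Finish there, still holding the meter upright by its handle so that nothing else carries it. Be gentle with the blade, and leave the tube rack, the bottle and the beaker where they are.

Things in the scene. Friction and masses are not known exactly. Their poses are not given: they have to be found in the camera images.
- slot (a point): Centre of the slot in the UV box's top cover, level with the cover's upper face: 32 mm long (along y), 8 mm wide (along x), through the 10 mm cover, square edges, z up. Closed at first by the shutter, which runs between two guides 8 mm high at x = -27 to -19 and 19 to 27 mm (y from -30 to 83 mm). The chamber floor is 109 mm below
- lamp_level (a point): Point inside the UV box, 60 mm straight below the centre of the slot, level with the axes of the two lamp tubes (16 mm thick, running along y, 55 mm to either side in x). The sensor window belongs here. Same axes as the slot's point
- shutter (a joint): Travel of the flat steel shutter on the cover, m: 0 = closed over the slot, grows as it slides along the +y of slot, 0.055 = fully open against its stop; the slot is uncovered from 0.040 on. The plate is 40 x 48 mm, its upper face 4 mm above the cover; it slides with about 1.2 N and stays where it is left
- shutter_knob (a point): Centre of the round black knob on the shutter: 18 mm in diameter, 18 mm high (9 mm above and below this point, with a 10 mm neck 6 mm high under it). Its top is 26 mm above the cover; same axes as the slot's point
- meter_grip (a point): Centre of the handle of the loose UV meter (0.13 to 0.2 kg): black block 24 mm thick (x), 36 mm wide (y), 70 mm high (z up). Under it, on its axis, a steel blade 6 mm thick (x), 30 mm wide (y), 105 mm long points down, nose rounded to 3 mm, tip 140 mm below this point. Either way round fits the slot. It starts upright in its stand, handle resting on the stand's top
- meter_sensor (a point): Centre of the meter's round white sensor window (18 mm, seen on both faces of the blade), inside the blade, 13 mm above its tip and 127 mm below the handle's centre; same axes as the handle's point
- meter: The whole meter; origin at the tip of the blade, same axes
- uvbox: The UV box: fixed white steel case, 220 (x) x 280 (y) mm, cover 125 mm above the bench, an amber window along each long face, two white lamp tubes inside, shutter and key panel on the cover. Origin at the centre of its underside; axes as the slot's
- stand: The meter's fixed grey stand: base 90 x 90 mm, post 48 mm (x) by 56 mm (y), top 118 mm above the bench, with an open pocket 12 x 36 mm for the blade down its middle; origin at the centre of its underside, axes as the meter's at first
- tube_rack: Bystander: blue rack of small tubes, 60 x 96 mm, 52 mm high; origin at the centre of its underside. It and the stand take the places left and right of the UV box, either way round
- reagent: Bystander: glass reagent bottle, 70 mm in diameter, 150 mm high; origin at the centre of its underside
- beaker: Bystander: white beaker, 80 mm in diameter at the rim, 100 mm high; origin at the centre of its underside
There are look-alikes about, which are no part of the job. Of the things that look like the meter, the middle-sized one is meant.

How it is judged:
By the outcome, as a careful person would: the job done as asked, in the order asked, and still so for the second after the job is handed in, while the arm keeps its last pose, push and grip.
It also fails if it takes over 54 s, if anything falls off the work surface, if the arm or the gripper's body presses on something with over 40 N, if the wrist force passes 120 N, or if a joint passes its speed limit or range.

## Robot

A 6-joint arm with a two-finger parallel gripper is mounted at the origin on the work surface. World frame = base frame: x ahead of the robot, y to its left, z up, the work surface at z = 0. Lengths are in m, angles in rad, forces in N, time in s.
With the tool pointing down it reaches from about 0.35 to 0.975 m from the base axis. Payload 4.9 kg.
Tool frame: the origin (TCP) lies midway between the tips of the shut fingers; the grasp point (between the pads) lies 19 mm behind it; x points along the fingers, y is the direction in which the jaws open and shut, and the axes are right-handed (so a half turn about x gives the same grasp; the last joint's range is limited). The gripper opens to 85 mm and grips with 20 to 120 N. Pads are 22 mm wide; open, the fingers measure 114 mm over their backs; the gripper's body (76 mm by 85 mm) begins 54 mm behind the grasp point. The pads swing forward as they close: fully open they stand 13 mm farther back than shut.
Start: joints at [-1.397, 0.053, 1.613, -0, 1.476, -0.119], TCP at [0.18, -0.598, 0.199] pointing down, gripper open.
Joint ranges: [-3.01, 3.01], [-1.01, 2.22], [0.06, 2.58], [-1.02, 4.17], [0.09, 2.62], [-3.14, 3.14]. Speed limits (rad/s): [2.57, 2.57, 3.14, 3.14, 3.14, 3.14].

## Interface

Orientations are given as a unit quaternion [x, y, z, w].
In Python, from cell import get_obs, read_camera, camera_info, hand_in, search_frame, spot_point gives the robot as it stands.
- The arm moves only by the shell command python3 -m pendant 'ROWS'. ROWS is JSON, a list of rows, each a list of 3 entries, a list of its own where there are three numbers: the gripper's target within -1 to 1 (fully open at 1, half-way at 0, shut at -1), then the shift along the tool's x, y, z in cm, then the turn about the tool's x in rad. A call has 1 to 12 rows; each row is the pose to reach, as a shift and turn from the pose commanded when the call began, along the tool's axes at that moment; what a row does not reach only later rows make up. A row lasts 1/8 s, in which the tool goes at most 62.5 mm and 10.7 degrees, less where a joint would pass 70% of its speed; a pose out of reach is approached as far as the arm can. A call with a gripper value outside its range is refused whole. The fingers move at their own pace and stop on an object; the grip force is fixed at half the most. Time passes only in rows, so rows that repeat a pose let the fingers close. It gives the time, the measured TCP pose, the force and the opening at its end, in the units of the state.
- get_obs(): the state, without advancing time (a new reading comes with each control period).
- read_camera(name): name is "side" or "top" or "wrist"; returns the picture (400x640x3 uint8, blue, green, red); there is no depth.
- camera_info(name): a dict with "mtx" (3x3 intrinsics, pixels), "view" (4x4, takes a point from world to camera coordinates); the wrist camera has in their place "T_tool_cam" (4x4, takes a point from camera to tool coordinates, whose origin is the TCP and whose axes are the tool frame's). Camera axes: x right, y down, z forward; pixel columns grow to the right and rows downward; lengths in m; the calibration is good to about 2 mm. A picture is of the moment at which its call begins: read the wrist's pose just before it. camera_info takes no time and is no camera call.
- hand_in(): hands the job in, once; it reports no verdict.
Trained networks look in the newest picture that a camera, given by its name, has taken for a name from the list of things; names that differ only in an ending like _2 or _b are one class to them, and where a whole thing is asked for, a point or a joint stands for the part that bears it (a point fixed in the world has none). Each returns a list of dicts, best first, with "confidence" (0 to 1); they miss things now and then, are a little off and sometimes report something else, mostly with a low value. They report only what shows in the picture. A call takes as long as a camera call. They do not tell look-alikes from the thing itself.
- search_frame(name, camera): "bbox" ([left, top, right, bottom] in pixels, round what is visible of it).
- spot_point(name, camera): "xy" ([column, row] in pixels: a listed point, or the origin of a listed thing).
The state is a dict: "time_s": time; "joint_positions": joint angles; "qd": joint speeds; "joint_torque": joint torques, N m; "eef_pos": TCP position; "ee_rot": TCP orientation; "force": force on the tool from outside, world axes, zero at the start; "ft_torque": the same for the moment, N m; "width": opening from 0.0 (shut) to 1.0 (fully open).
Only numpy, scipy, OpenCV 4.12 (cv2) and the standard library are available. Lean on these libraries where they do the work, as an engineer would, in place of code of your own. Each camera call takes 0.05 s, during which the arm holds its last target.

## Working session

There is one attempt and no reset: what is moved stays moved. The work goes in short steps, Python scripts to look and compute and a shell command to move; the robot and the scene stay as the last step left them, time stands still between calls to the robot, and variables do not carry over. Pictures are saved under pics/ and viewed, and the job is handed in when it is done.

```bash
mkdir -p pics; ls; python3 - <<'E'
from cell import *
import cv2,numpy as np
o=get_obs()
print({k:np.round(v,4).tolist() for k,v in o.items()})
for c in("top","side","wrist"):
    cv2.imwrite(f"pics/{c}0.png",read_camera(c))
    i=camera_info(c); print(c,{k:np.round(v,4).tolist() for k,v in i.items()})
E
```

```text
pics
{'time_s': 0.0, 'joint_positions': [-1.397, 0.0534, 1.6143, 0.0, 1.476, -0.119], 'qd': [0.0015, 0.0003, -0.0002, 0.0011, -0.0005, -0.0002], 'joint_torque': [-0.0007, -39.3682, -37.018, -0.0001, 0.007, -0.0], 'eef_pos': [0.1803, -0.5977, 0.1973], 'ee_rot': [-0.6995, -0.1039, 0.6996, -0.1024], 'force': [0.0913, 0.812, 0.6895], 'ft_torque': [-0.0275, -0.0123, -0.035], 'width': 1.0005}
top {'mtx': [[485.2894, 0.0, 318.8918], [0.0, 485.2894, 201.2619], [0.0, 0.0, 1.0]], 'view': [[-0.0271, -0.9993, -0.0241, 0.0593], [-0.9838, 0.031, -0.1765, 0.5074], [0.1771, 0.019, -0.984, 1.2623], [0.0, 0.0, 0.0, 1.0]]}
side {'mtx': [[421.8309, 0.0, 322.068], [0.0, 421.8309, 192.4338], [0.0, 0.0, 1.0]], 'view': [[-0.7061, -0.7078, 0.0219, 0.3513], [-0.4527, 0.4273, -0.7826, 0.3079], [0.5445, -0.5625, -0.6221, 1.0537], [0.0, 0.0, 0.0, 1.0]]}
wrist {'mtx': [[285.7369, 0.0, 316.3452], [0.0, 285.7369, 198.6685], [0.0, 0.0, 1.0]], 'T_tool_cam': [[-0.001, -0.3183, 0.948, -0.1765], [1.0, -0.0002, 0.001, 0.0009], [-0.0001, 0.948, 0.3183, -0.0823], [0.0, 0.0, 0.0, 1.0]]}
```

View pics/top0.png

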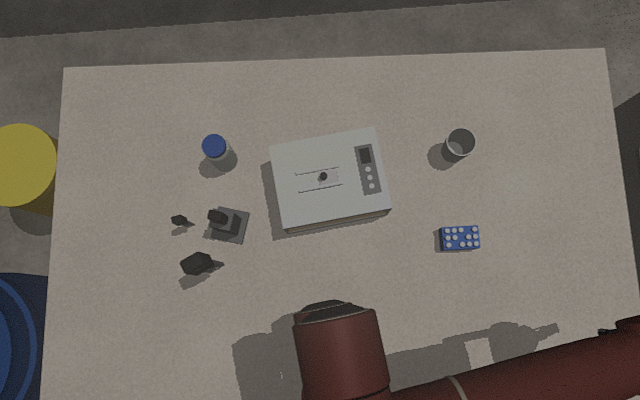

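View pics/side0.png

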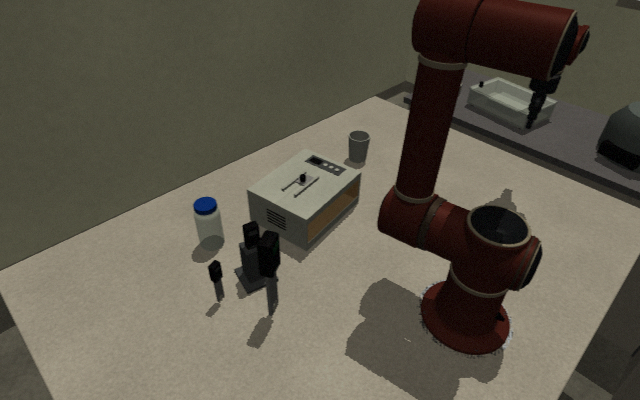

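View pics/wrist0.png

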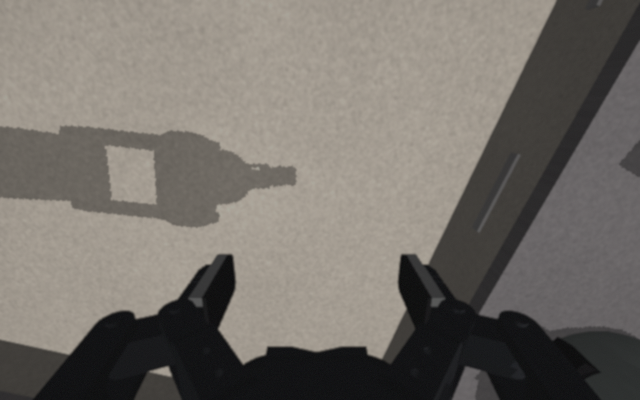

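Top view: the box is centred near (330,180) with its knob at (323,176). Things that look like the meter: small one at (180,220), one in the stand at (218,216), large one at (198,263). The one in the stand is the middle-sized one and matches "starts upright in its stand".

```bash
cat > h.py <<'E'
from cell import *
import numpy as np, cv2
from scipy.spatial.transform import Rotation as R
def cam(c):
    i=camera_info(c)
    if c=="wrist":
        o=get_obs(); T=np.eye(4); T[:3,:3]=R.from_quat(o["ee_rot"]).as_matrix(); T[:3,3]=o["eef_pos"]
        return np.array(i["mtx"]), np.linalg.inv(T@np.array(i["T_tool_cam"]))
    return np.array(i["mtx"]),np.array(i["view"])
def plane(KV,uv,z):
    K,V=KV; Ci=np.linalg.inv(V); d=Ci[:3,:3]@np.linalg.inv(K)@[uv[0],uv[1],1]; p=Ci[:3,3]
    return p+d*(z-p[2])/d[2]
def proj(KV,P):
    K,V=KV; q=(V[:3,:3]@np.atleast_2d(P).T).T+V[:3,3]; q=(K@q.T).T; return q[:,:2]/q[:,2:]
def tri(KVs,uvs):
    A=[]
    for (K,V),uv in zip(KVs,uvs):
        P=K@V[:3]; A+= [uv[0]*P[2]-P[0],uv[1]*P[2]-P[1]]
    v=np.linalg.svd(np.array(A))[2][-1]; return v[:3]/v[3]
E
python3 - <<'E'
from h import *
for c in("top","side"):
    im=read_camera(c)
    for n in("shutter_knob","meter_grip","slot","stand","uvbox","tube_rack","reagent","beaker"):
        r=spot_point(n,c); print(c,n,[(np.round(x["xy"],1).tolist(),round(x["confidence"],2)) for x in r[:4]])
im=read_camera("top")
cv2.imwrite("pics/topcrop.png",cv2.resize(im[120:300,150:420],None,fx=2.9,fy=2.9,interpolation=cv2.INTER_CUBIC))
im=read_camera("side")
cv2.imwrite("pics/sidecrop.png",cv2.resize(im[140:330,190:390],None,fx=3,fy=3,interpolation=cv2.INTER_CUBIC))
print(get_obs()["time_s"])
E
```

```text
top shutter_knob [([323.2, 176.1], 0.59)]
top meter_grip [([198.1, 261.9], 0.92), ([218.0, 219.4], 0.64), ([179.2, 223.1], 0.46)]
top slot [([330.6, 177.0], 0.65)]
top stand [([228.4, 225.7], 0.68)]
top uvbox [([325.5, 187.0], 0.84), ([226.6, 160.4], 0.62), ([217.1, 216.7], 0.25)]
top tube_rack [([455.0, 239.1], 0.57)]
top reagent [([226.5, 161.2], 0.8)]
top beaker [([454.5, 151.8], 0.55)]
side shutter_knob [([301.4, 177.9], 0.69)]
side meter_grip [([267.0, 254.9], 0.9), ([248.4, 235.0], 0.86), ([215.7, 271.0], 0.66)]
side slot [([304.0, 180.6], 0.57)]
side stand [([255.9, 274.5], 0.79)]
side uvbox [([301.9, 212.3], 0.61)]
side tube_rack []
side reagent [([213.5, 240.4], 0.78), ([303.6, 178.6], 0.56)]
side beaker [([352.5, 156.9], 0.85), ([305.2, 212.3], 0.4)]
1.15
```

View pics/topcrop.png

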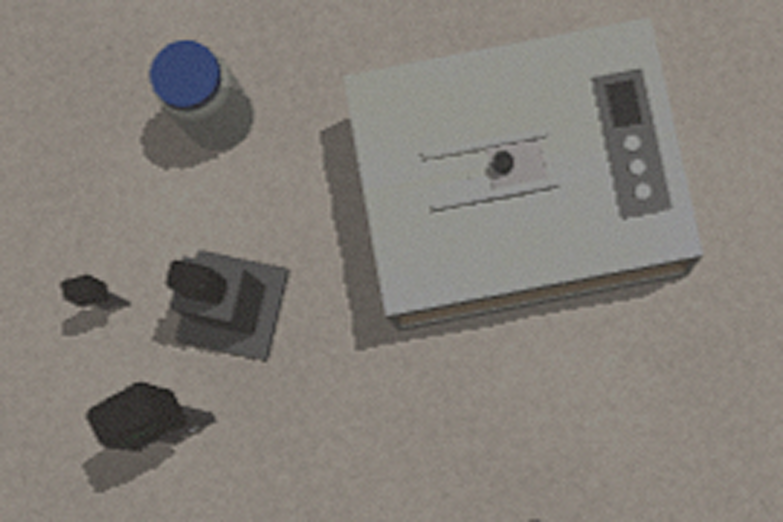

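View pics/sidecrop.png

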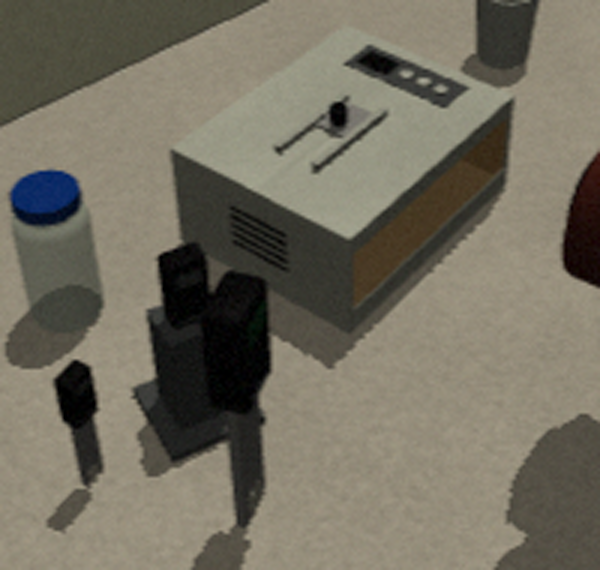

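Close crops: the knob is at about (323.5,176) in top pixels, with the guides running left (world +y) from it. The stand carries the middle meter, handle top near (217,216); the big free-standing one in front of it is at (198,263). Next: solving for the poses.

```bash
python3 - <<'E'
from h import *
T,S=cam("top"),cam("side")
c=np.array([[345,75],[652,18],[700,256],[387,315]])/2.9+[150,120]
P=np.array([plane(T,u,.125) for u in c]); print(P.round(4)); m=P.mean(0); print("box",m.round(4))
e=(P[0]-P[1]+P[3]-P[2])/2; print("y dir",np.linalg.norm(e),np.degrees(np.arctan2(e[1],e[0])))
e=(P[0]-P[3]+P[1]-P[2])/2; print("x dir",np.linalg.norm(e),np.degrees(np.arctan2(e[1],e[0])))
g=np.array([[420,160],[547,137],[431,211],[558,187]])/2.9+[150,120]
G=np.array([plane(T,u,.133) for u in g]); print("guides",G.round(4),np.linalg.norm(G[0]-G[1]),np.linalg.norm(G[0]-G[2]),[np.degrees(np.arctan2(*(a[1::-1]))) for a in (G[0]-G[1],G[2]-G[3])])
print("knob top",plane(T,(323.2,175.7),.145), tri([T,S],[(323.2,176.1),(301.4,177.9)]))
print("slot",plane(T,(330.6,177),.125),tri([T,S],[(330.6,177),(304,180.6)]))
print("grip",tri([T,S],[(218,219.4),(248.4,235)]),plane(T,(218,219.4),.153))
print("stand",tri([T,S],[(228.4,225.7),(255.9,274.5)]),plane(T,(228.4,225.7),0))
print("big",tri([T,S],[(198.1,261.9),(267,254.9)]),"small",tri([T,S],[(179.2,223.1),(215.7,271)]))
for n,a in(("reagent",(226.5,161.2)),("beaker",(454.5,151.8)),("rack",(455,239.1))):print(n,plane(T,a,0))
b=np.array([[200,250],[289,268],[268,361],[165,335]])/2.9+[150,120]
print("standbase",np.array([plane(T,u,.012) for u in b]).round(4))
E
```

```text
[[ 0.6444  0.1682  0.125 ]
 [ 0.6879 -0.1076  0.125 ]
 [ 0.471  -0.1389  0.125 ]
 [ 0.4278  0.1337  0.125 ]]
box [0.5578 0.0138 0.125 ]
y dir 0.277549525905493 98.98692490135294
x dir 0.21923497770769415 8.624955986945496
guides [[ 0.5625  0.102   0.133 ]
 [ 0.5795 -0.0098  0.133 ]
 [ 0.5166  0.0933  0.133 ]
 [ 0.5344 -0.0179  0.133 ]] 0.11312465293753754 0.046665819154065 [np.float64(98.65613303791662), np.float64(99.08439578750371)]
knob top [0.55591364 0.02989266 0.145     ] [0.55614079 0.03058104 0.14310057]
slot [0.55658664 0.01129338 0.125     ] [0.55983543 0.01317736 0.12144519]
grip [0.4551309  0.29507902 0.15544834] [0.45200818 0.29243404 0.153     ]
stand [0.45373522 0.29537222 0.012488  ] [0.45610417 0.2985917  0.        ]
big [0.3467112  0.32873776 0.1951443 ] small [0.45288288 0.40275169 0.11159299]
reagent [0.6412817  0.30512304 0.        ]
beaker [ 0.64696895 -0.34144352  0.        ]
rack [ 0.40037292 -0.32399695  0.        ]
standbase [[0.5098 0.3227 0.012 ]
 [0.4897 0.2373 0.012 ]
 [0.4016 0.2573 0.012 ]
 [0.4291 0.3553 0.012 ]]
```

```bash
cat >> h.py <<'E'
def togo(target, yaw_y=None, tcp=None):
    """shift (cm) in tool axes to bring TCP to world target, and turn about tool x so jaw axis has world yaw yaw_y(deg, mod 180)"""
    o=get_obs(); M=R.from_quat(o["ee_rot"]).as_matrix()
    s=M.T@(np.array(target)-o["eef_pos"])*100
    print("tcp",np.round(o["eef_pos"],4),"tool x",M[:,0].round(3),"y",M[:,1].round(3),"z",M[:,2].round(3),"F",np.round(o["force"],1),"w",round(o["width"],3),"t",o["time_s"],"j",np.round(o["joint_positions"],2))
    print("shift cm",s.round(2))
    if yaw_y is not None:
        cur=np.degrees(np.arctan2(M[1,1],M[0,1])); d=(yaw_y-cur+90)%180-90
        # tool x points down: turn +a about x = -a in world yaw
        print("jaw yaw",round(cur,2),"turn rad",round(-np.radians(d),4))
E
python3 - <<'E'
from h import *
togo([0.5,0.03,0.35],98.8)
E
```

```text
tcp [ 0.1804 -0.5984  0.1986] tool x [-0.  0. -1.] y [ 0.289 -0.957 -0.   ] z [-0.957 -0.289 -0.   ] F [ 0.5 -0.1  0.3] w 1.0 t 1.15 j [-1.4   0.05  1.61 -0.    1.48 -0.12]
shift cm [-15.14 -50.94 -48.74]
jaw yaw -73.22 turn rad 0.1392
```

```bash
python3 -m pendant '[[1,[-3,-4,-4],0],[0,[-7,-49.7,-52.6],0.14],[-0.2,[-7,-49.7,-52.6],0.14],[-0.2,[-7,-49.7,-52.6],0.14],[-0.2,[-7,-49.7,-52.6],0.14],[-0.2,[-7,-49.7,-52.6],0.14],[-0.2,[-7,-49.7,-52.6],0.14],[-0.2,[-7,-49.7,-52.6],0.14],[-0.2,[-7,-49.7,-52.6],0.14],[-0.2,[-7,-49.7,-52.6],0.14],[-0.2,[-7,-49.7,-52.6],0.14],[-0.2,[-7,-49.7,-52.6],0.14]]'; python3 - <<'E'
from h import *
togo([0.555,0.03,0.26],98.8)
E
```

```text
time_s: 2.65
eef_pos: [0.5414, 0.0318, 0.2689]
ee_rot: [0.705, 0.055, -0.705, 0.055]
force: [0.5, -0.0, 0.4]
width: 0.402
tcp [0.5414 0.0318 0.2689] tool x [ 0.001  0.    -1.   ] y [ 0.154 -0.988  0.   ] z [-0.988 -0.154 -0.001] F [ 0.5 -0.   0.4] w 0.402 t 2.65 j [-0.08 -0.18  1.72  0.    1.6   1.34]
shift cm [ 0.9   0.38 -1.32]
jaw yaw -81.14 turn rad 0.0011
```

```bash
python3 - <<'E'
from h import *
W=cam("wrist"); im=read_camera("wrist"); cv2.imwrite("pics/w1.png",im)
for n in("shutter_knob","slot"):
    for z in ([.126+.016] if n!="slot" else [.125]):
        r=spot_point(n,"wrist"); print(n,[(np.round(x["xy"],1).tolist(),round(x["confidence"],2),plane(W,x["xy"],z).round(4)) for x in r[:3]])
E
```

```text
shutter_knob [([318.3, 166.6], 0.66, array([0.5589, 0.0312, 0.142 ]))]
slot [([333.1, 164.8], 0.84, array([0.56  , 0.0142, 0.125 ])), ([68.5, 220.0], 0.42, array([0.4438, 0.3194, 0.125 ]))]
```

View pics/w1.png

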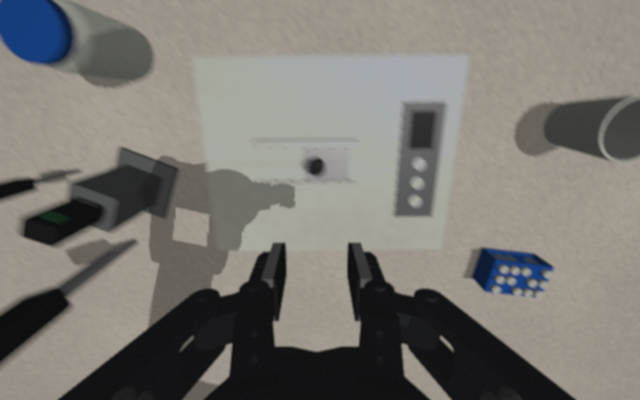

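The wrist view shows the knob at (315,166), the guides running left of it, and the box edges parallel to the image: the jaw yaw agrees with the box.

```bash
python3 - <<'E'
from h import *
W=cam("wrist")
im=cv2.imread("pics/w1.png"); cv2.imwrite("pics/w1c.png",cv2.resize(im[40:260,180:480],None,fx=2.6,fy=2.6,interpolation=cv2.INTER_CUBIC))
E
```

```text
(no output)
```

View pics/w1c.png

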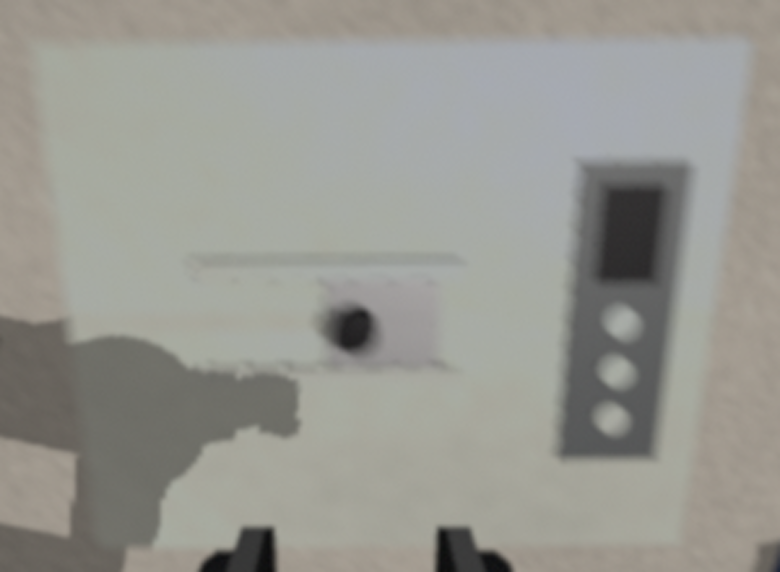

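```bash
python3 - <<'E'
from h import *
W=cam("wrist")
f=lambda L:np.array(L)/2.6+[180,40]
P=np.array([plane(W,u,.125) for u in f([[33,42],[748,42],[680,545],[100,545]])])
print("box",P.mean(0).round(4)); 
for a,b in((0,1),(3,2),(0,3),(1,2)):
    d=P[a]-P[b]; print(np.linalg.norm(d).round(4),np.degrees(np.arctan2(d[1],d[0])).round(2))
print("plate",np.array([plane(W,u,.129) for u in f([[318,282],[437,282],[437,372],[320,372]])]).round(4))
print("knobtop",plane(W,f([352,327]),.151))
g=np.array([plane(W,u,.133) for u in f([[188,262],[465,262]])]);d=g[0]-g[1];print("guide",g.round(4),np.linalg.norm(d),np.degrees(np.arctan2(d[1],d[0])))
togo([0.5575,0.031,0.24],98.8)
E
```

```text
box [0.5607 0.0171 0.125 ]
0.2783 98.97
0.2804 98.93
0.2196 9.51
0.2198 10.05
plate [[ 0.573   0.0505  0.129 ]
 [ 0.5809  0.0007  0.129 ]
 [ 0.5421 -0.0068  0.129 ]
 [ 0.5341  0.0441  0.129 ]]
knobtop [0.5607694  0.03395152 0.151     ]
guide [[ 0.5735  0.1048  0.133 ]
 [ 0.5913 -0.0087  0.133 ]] 0.11487901421529112 98.95240821098308
tcp [0.541  0.0309 0.2685] tool x [-0. -0. -1.] y [ 0.156 -0.988  0.   ] z [-0.988 -0.156  0.   ] F [-0.4 -1.   0.5] w 0.4 t 2.8 j [-0.08 -0.18  1.72 -0.    1.6   1.33]
shift cm [ 2.85  0.25 -1.63]
jaw yaw -81.04 turn rad 0.0027
```

```bash
python3 -m pendant '[[-0.2,[4,0.2,-1.8],0],[-0.2,[8,0.2,-1.8],0],[-0.2,[8,0.2,-1.8],0],[-0.2,[8,0.2,-1.8],0]]'; python3 - <<'E'
from h import *
W=cam("wrist"); im=read_camera("wrist"); cv2.imwrite("pics/w2.png",im)
r=spot_point("shutter_knob","wrist"); print([(np.round(x["xy"],1).tolist(),round(x["confidence"],2),plane(W,x["xy"],.142).round(4)) for x in r[:3]])
togo([0.559,0.032,0.137],98.96)
E
```

```text
time_s: 3.3
eef_pos: [0.5591, 0.0292, 0.1904]
ee_rot: [0.706, 0.053, -0.704, 0.054]
force: [0.6, -0.6, -0.4]
width: 0.4
[([314.1, 209.0], 0.74, array([0.557 , 0.0297, 0.142 ])), ([532.5, 302.3], 0.61, array([ 0.495 , -0.1884,  0.142 ]))]
tcp [0.5599 0.0295 0.1915] tool x [ 0.004 -0.    -1.   ] y [ 0.152 -0.988  0.001] z [-0.988 -0.152 -0.004] F [-0.1 -0.7  0.5] w 0.4 t 3.4 j [-0.08 -0.1   1.77 -0.    1.46  1.34]
shift cm [ 5.45 -0.27  0.07]
jaw yaw -81.28 turn rad -0.0042
```

View pics/w2.png

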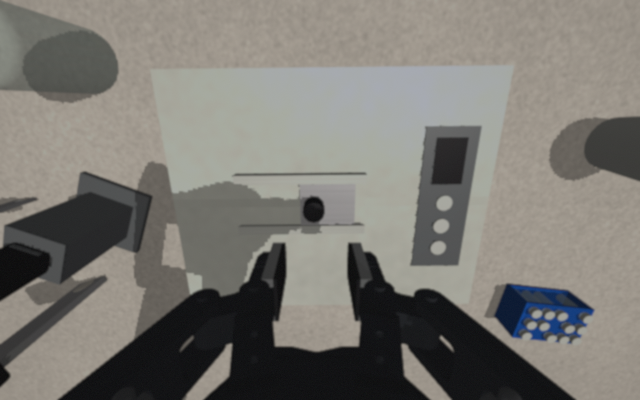

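The knob at (314,209) is centred between the jaws. I'll lower the open fingers around it.

```bash
python3 -m pendant '[[-0.2,[3,0,0.2],0],[-0.2,[5.3,0,0.2],0],[-0.2,[5.3,0,0.2],0],[-0.2,[5.3,0,0.2],0]]'; python3 - <<'E'
from h import *
W=cam("wrist"); im=read_camera("wrist"); cv2.imwrite("pics/w3.png",im)
togo([0.557,0.0297,0.137],98.96)
E
```

```text
time_s: 3.9
eef_pos: [0.5579, 0.0296, 0.1379]
ee_rot: [0.706, 0.054, -0.704, 0.054]
force: [0.2, 0.1, 0.3]
width: 0.4
tcp [0.5581 0.0296 0.138 ] tool x [ 0.004 -0.    -1.   ] y [ 0.152 -0.988  0.001] z [-0.988 -0.152 -0.004] F [-0.2  0.3  0.8] w 0.401 t 3.95 j [-0.08 -0.06  1.83  0.    1.37  1.34]
shift cm [ 0.1  -0.03  0.11]
jaw yaw -81.25 turn rad -0.0036
```

View pics/w3.png

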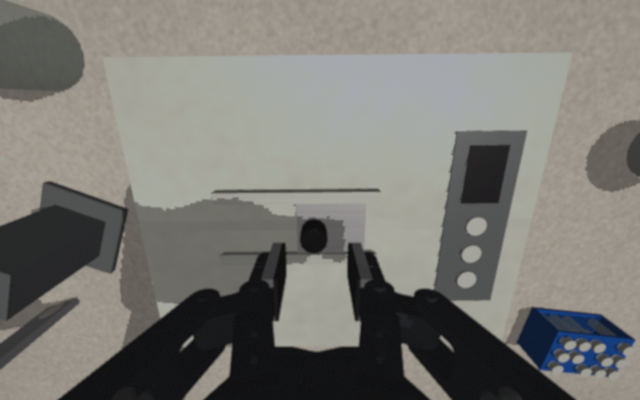

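```bash
python3 - <<'E'
from h import *
S=cam("side"); im=read_camera("side"); o=get_obs(); M=R.from_quat(o["ee_rot"]).as_matrix()
im2=cv2.resize(im[120:270,220:390],None,fx=4,fy=4,interpolation=cv2.INTER_CUBIC)
for p,c in((o["eef_pos"],(0,0,255)),(o["eef_pos"]-.019*M[:,0],(0,255,0)),(o["eef_pos"]-.073*M[:,0],(255,0,0))):
    u=(proj(S,p)[0]-[220,120])*4; cv2.circle(im2,tuple(int(x) for x in u),4,c,-1)
cv2.imwrite("pics/s3.png",im2)
E
```

```text
(no output)
```

View pics/s3.png

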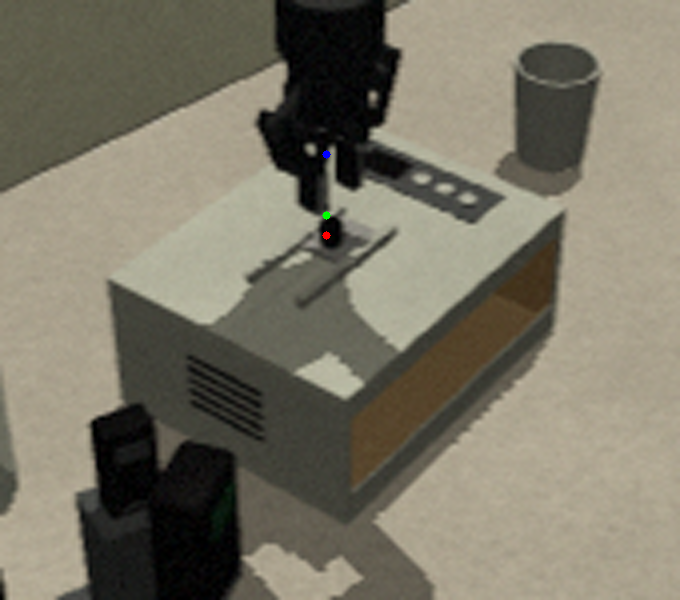

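The side view and the wrist view both suggest the real fingertips sit about 30 mm above the nominal TCP. Closing lightly on the knob will test it: it should stop near 0.21 if the pads are at knob level.

```bash
python3 -m pendant '[[-0.5,[0,0,0],0],[-0.65,[0,0,0],0],[-0.65,[0,0,0],0],[-0.65,[0,0,0],0]]'; python3 - <<'E'
from h import *
im=read_camera("wrist"); cv2.imwrite("pics/w4.png",im[150:400,180:460].repeat(2,0).repeat(2,1))
togo([0.557,0.0297,0.137],98.96)
E
```

```text
time_s: 4.5
eef_pos: [0.5566, 0.0298, 0.1356]
ee_rot: [-0.705, -0.054, 0.705, -0.054]
force: [0.8, 0.2, 0.8]
width: 0.176
tcp [0.5566 0.0297 0.1355] tool x [-0.  0. -1.] y [ 0.152 -0.988 -0.   ] z [-0.988 -0.152  0.   ] F [-0.2  0.5  1. ] w 0.177 t 4.55 j [-0.08 -0.06  1.83  0.    1.37  1.34]
shift cm [-0.15  0.01 -0.04]
jaw yaw -81.25 turn rad -0.0036
```

View pics/w4.png

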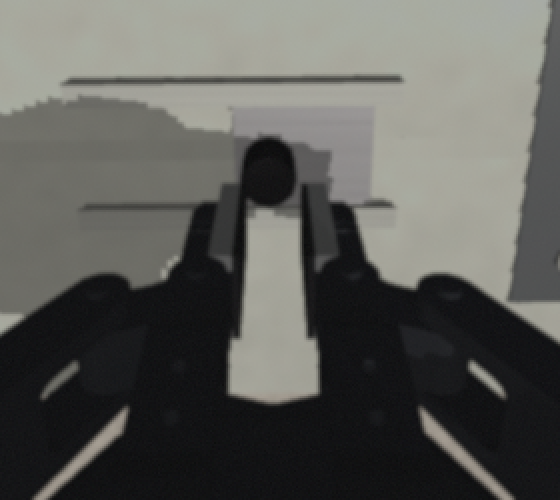

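```bash
python3 - <<'E'
from h import *
S=cam("side"); W=cam("wrist"); im=read_camera("side"); o=get_obs(); M=R.from_quat(o["ee_rot"]).as_matrix()
im2=cv2.resize(im[120:220,260:360],None,fx=6,fy=6,interpolation=cv2.INTER_CUBIC)
for x,c in((0,(0,0,255)),(-.019,(0,255,0)),(-.035,(255,0,0))):
  for y in(-.008,.008):
   for z in(-.011,.011):
    p=o["eef_pos"]+M@[x,y,z]
    u=(proj(S,p)[0]-[260,120])*6; cv2.circle(im2,tuple(int(v) for v in u),3,c,-1)
    print(x,y,z,proj(W,p)[0].round(1))
cv2.imwrite("pics/s4.png",im2)
E
```

```text
0 -0.008 -0.011 [302.8 216.2]
0 -0.008 0.011 [303.3 245.8]
0 0.008 -0.011 [326.9 216.1]
0 0.008 0.011 [326.5 245.8]
-0.019 -0.008 -0.011 [301.4 228. ]
-0.019 -0.008 0.011 [302.  260.2]
-0.019 0.008 -0.011 [328. 228.]
-0.019 0.008 0.011 [327.6 260.2]
-0.035 -0.008 -0.011 [300.  240.1]
-0.035 -0.008 0.011 [300.7 274.7]
-0.035 0.008 -0.011 [329.2 240.1]
-0.035 0.008 0.011 [328.6 274.7]
```

View pics/s4.png

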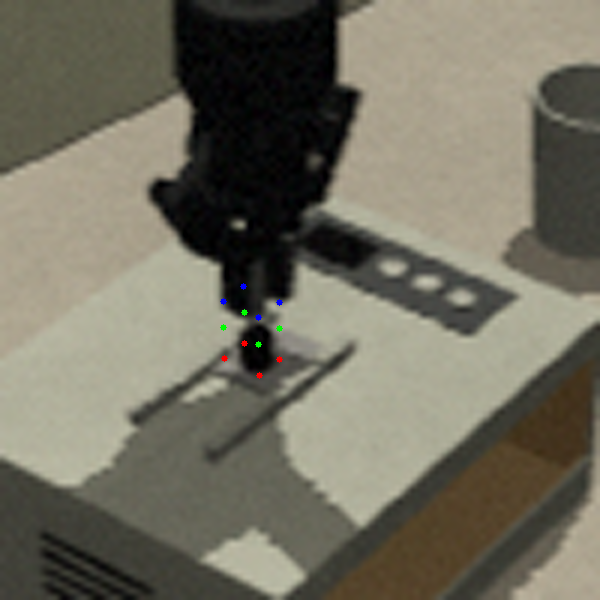

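Closing reached 15 mm with no contact, and both cameras put the fingertips about 35 mm behind the nominal TCP. I'll work with tips = TCP − 35 mm, reopen, and go down in small steps while watching the force.

```bash
python3 -m pendant '[[-0.2,[0,0,0],0],[-0.2,[0,0,0],0],[-0.2,[0,0,0],0],[-0.2,[1,0,0],0],[-0.2,[1.5,0,0],0],[-0.2,[2,0,0],0],[-0.2,[2,0,0],0]]';  python3 - <<'E'
from h import *
S=cam("side"); im=read_camera("side"); o=get_obs(); M=R.from_quat(o["ee_rot"]).as_matrix()
im2=cv2.resize(im[120:220,260:360],None,fx=6,fy=6,interpolation=cv2.INTER_CUBIC)
cv2.imwrite("pics/s5.png",im2)
im=read_camera("wrist"); cv2.imwrite("pics/w5.png",im[150:400,180:460].repeat(2,0).repeat(2,1))
E
```

```text
time_s: 5.48
eef_pos: [0.5562, 0.0298, 0.1148]
ee_rot: [-0.705, -0.054, 0.706, -0.054]
force: [-0.0, -0.7, -0.0]
width: 0.402
```

View pics/s5.png

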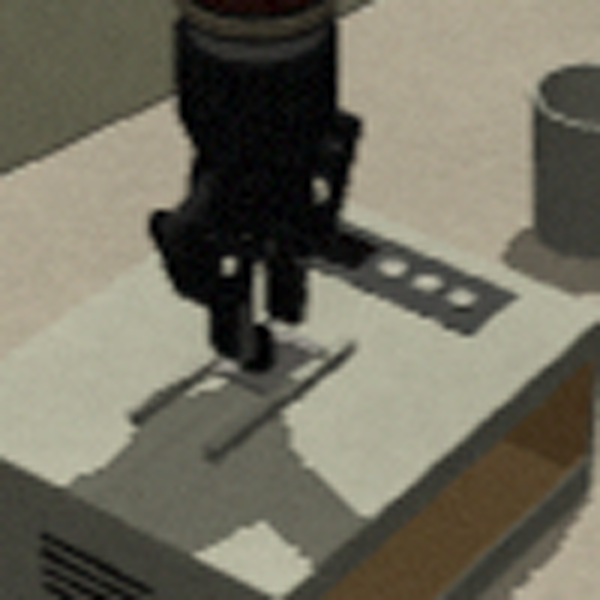

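View pics/w5.png

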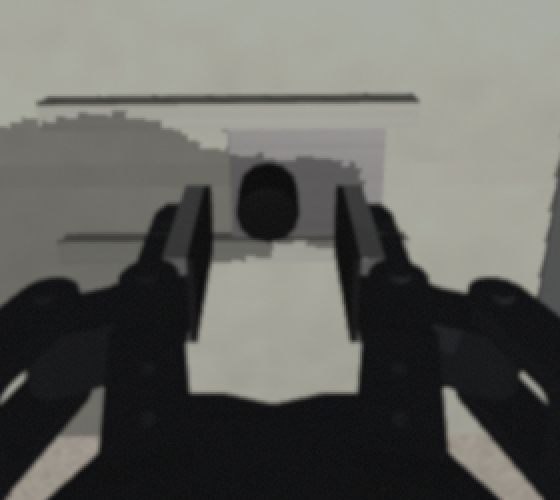

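The TCP is already 10 mm below the cover level with no contact, which confirms the offset. The knob is centred between the pads in the jaw direction, and about 5 mm off in tool −z.

```bash
python3 -m pendant '[[-0.2,[0.5,0,-0.4],0],[-0.2,[1.2,0,-0.5],0],[-0.2,[1.5,0,-0.5],0],[-0.2,[1.5,0,-0.5],0],[-0.5,[1.5,0,-0.5],0],[-0.62,[1.5,0,-0.5],0],[-0.62,[1.5,0,-0.5],0],[-0.62,[1.5,0,-0.5],0]]';  python3 - <<'E'
from h import *
im=read_camera("wrist"); cv2.imwrite("pics/w6.png",im[150:400,180:460].repeat(2,0).repeat(2,1))
togo([.5,0,.3],98.96)
E
```

```text
time_s: 6.58
eef_pos: [0.5617, 0.0306, 0.1009]
ee_rot: [0.705, 0.054, -0.705, 0.054]
force: [-0.8, 0.3, 1.9]
width: 0.198
tcp [0.5617 0.0306 0.1009] tool x [ 0.  0. -1.] y [ 0.152 -0.988 -0.   ] z [-0.988 -0.152 -0.   ] F [-0.2  1.8  1.3] w 0.197 t 6.625 j [-0.08 -0.01  1.85  0.    1.31  1.34]
shift cm [-19.91   2.08   6.56]
jaw yaw -81.24 turn rad -0.0036
```

View pics/w6.png

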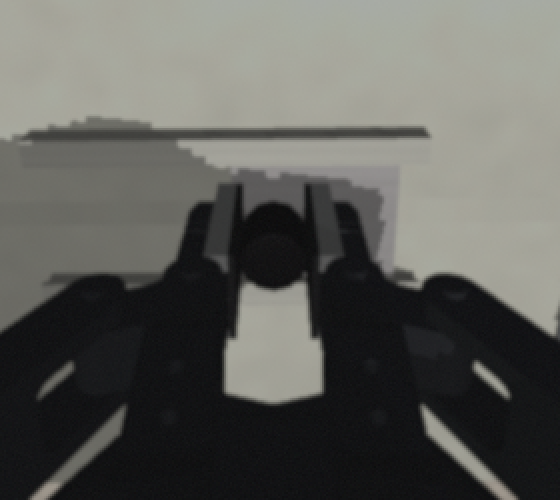

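```bash
python3 -m pendant '[[-0.62,[0,-0.8,0],0],[-0.62,[0,-1.6,0],0],[-0.62,[0,-2.4,0],0],[-0.62,[0,-3.2,0],0],[-0.62,[0,-4,0],0],[-0.62,[0,-4.7,0],0],[-0.62,[0,-5.2,0],0],[-0.62,[0,-5.2,0],0]]';  python3 - <<'E'
from h import *
im=read_camera("wrist"); cv2.imwrite("pics/w7.png",im)
togo([.5,0,.3],98.96)
E
```

```text
time_s: 7.62
eef_pos: [0.5532, 0.0831, 0.1008]
ee_rot: [-0.705, -0.055, 0.705, -0.054]
force: [-4.8, 0.4, 6.3]
width: 0.197
tcp [0.5532 0.083  0.1008] tool x [-0.001  0.001 -1.   ] y [ 0.153 -0.988 -0.001] z [-0.988 -0.153  0.001] F [-3.9  0.4  5.7] w 0.199 t 7.675 j [ 0.02 -0.02  1.86  0.    1.31  1.43]
shift cm [-19.92   7.37   6.54]
jaw yaw -81.22 turn rad -0.0031
```

View pics/w7.png

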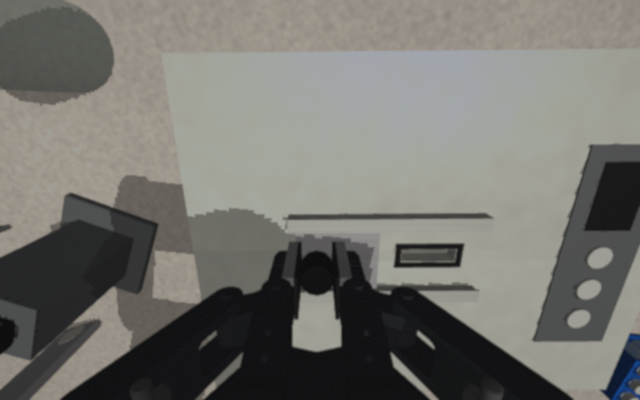

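The shutter moved with the knob; the dark slot is now visible at (429,256). I'll continue gently to the stop.

```bash
python3 -m pendant '[[-0.62,[0,-0.2,0],0],[-0.62,[0,-0.3,0],0],[-0.62,[0,-0.4,0],0],[-0.62,[0,-0.4,0],0]]';  python3 - <<'E'
from h import *
togo([.5,0,.3],98.96)
E
```

```text
time_s: 8.18
eef_pos: [0.5531, 0.0834, 0.1008]
ee_rot: [-0.705, -0.052, 0.705, -0.056]
force: [-2.6, -10.5, 4.0]
width: 0.198
tcp [0.5531 0.0834 0.1008] tool x [-0.    -0.006 -1.   ] y [ 0.152 -0.988  0.006] z [-0.988 -0.152  0.001] F [ -2.6 -10.5   4. ] w 0.198 t 8.175 j [ 0.02 -0.02  1.86 -0.01  1.31  1.44]
shift cm [-19.87   7.55   6.54]
jaw yaw -81.24 turn rad -0.0035
```

Contact force is −10.5 N with no further motion, so the shutter is at its stop. Release and rise, then look at the slot.

```bash
python3 -m pendant '[[-0.62,[0,0.35,0],0],[-0.2,[0,0.35,0],0],[-0.1,[0,0.35,0],0],[-0.1,[0,0.35,0],0],[-0.1,[-3,0.35,0],0],[-0.1,[-8,0.35,0],0],[-0.1,[-13,2,0],0],[-0.1,[-13,5.5,0],0],[-0.1,[-13,5.5,0],0],[-0.1,[-13,5.5,0],0]]';  python3 - <<'E'
from h import *
W=cam("wrist");im=read_camera("wrist"); cv2.imwrite("pics/w8.png",im)
r=spot_point("slot","wrist"); print([(np.round(x["xy"],1).tolist(),round(x["confidence"],2),plane(W,x["xy"],.125).round(4)) for x in r[:3]])
c=im[130:270,220:420]; cv2.imwrite("pics/w8c.png",cv2.resize(c,None,fx=4,fy=4,interpolation=cv2.INTER_CUBIC))
togo([.5,0,.3],98.96)
t=read_camera("top"); cv2.imwrite("pics/t8.png",cv2.resize(t[140:220,260:400],None,fx=5,fy=5,interpolation=cv2.INTER_CUBIC))
r=spot_point("slot","top"); print([(np.round(x["xy"],1).tolist(),round(x["confidence"],2),plane(cam("top"),x["xy"],.125).round(4)) for x in r[:3]])
E
```

```text
time_s: 9.43
eef_pos: [0.5611, 0.0319, 0.2298]
ee_rot: [-0.705, -0.054, 0.705, -0.054]
force: [0.4, 0.7, -1.2]
width: 0.446
[([329.6, 193.3], 0.77, array([0.5572, 0.0165, 0.125 ]))]
tcp [0.561  0.0322 0.2297] tool x [-0.001  0.    -1.   ] y [ 0.153 -0.988 -0.001] z [-0.988 -0.153  0.001] F [ 0.2  0.9 -0.3] w 0.452 t 9.525 j [-0.08 -0.11  1.72  0.    1.53  1.34]
shift cm [-7.03  2.25  6.53]
jaw yaw -81.2 turn rad -0.0028
[([330.4, 177.0], 0.86, array([0.5566, 0.0118, 0.125 ]))]
```

View pics/w8c.png

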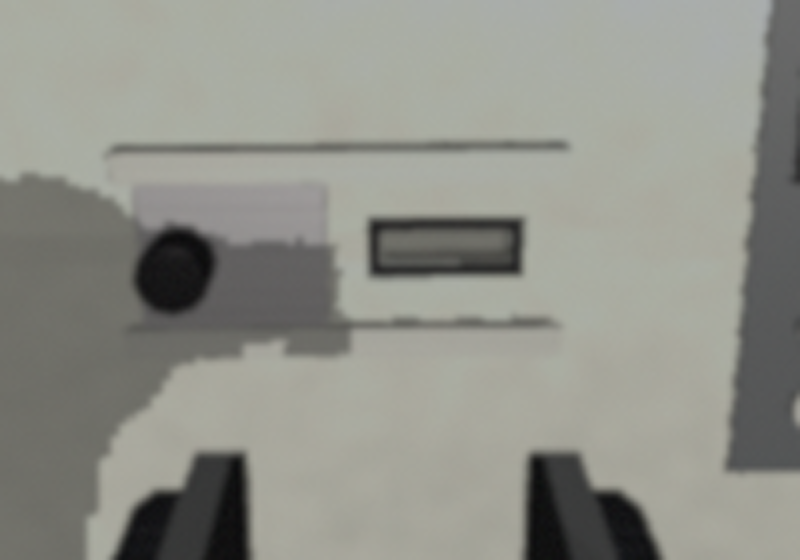

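View pics/w8.png

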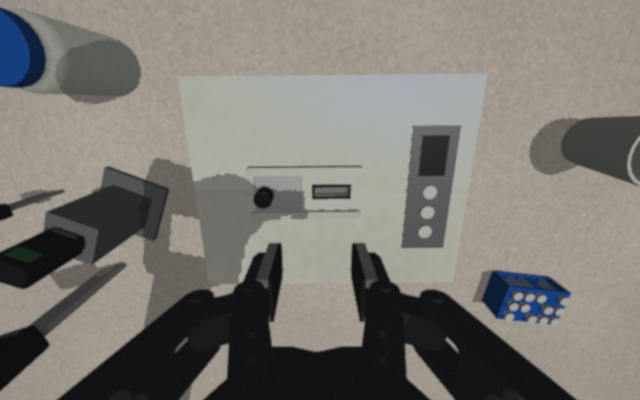

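Slot seen at (331,191) in the wrist picture, clear of the plate; the plate's edge lies ~30 mm from the slot centre, as it should at full travel. Now to the meter.

```bash
python3 - <<'E'
from h import *
W=cam("wrist")
print("slot",plane(W,(331.5,191.5),.125))
togo([.455,.295,.235],-13)
E
```

```text
slot [0.55940931 0.01512525 0.125     ]
tcp [0.5611 0.0322 0.2299] tool x [-0.001  0.    -1.   ] y [ 0.153 -0.988 -0.   ] z [-0.988 -0.153  0.001] F [ 0.6  0.2 -0.8] w 0.448 t 9.625 j [-0.08 -0.11  1.72  0.    1.53  1.34]
shift cm [ -0.49 -27.59   6.46]
jaw yaw -81.19 turn rad -1.1901
```

View pics/t8.png

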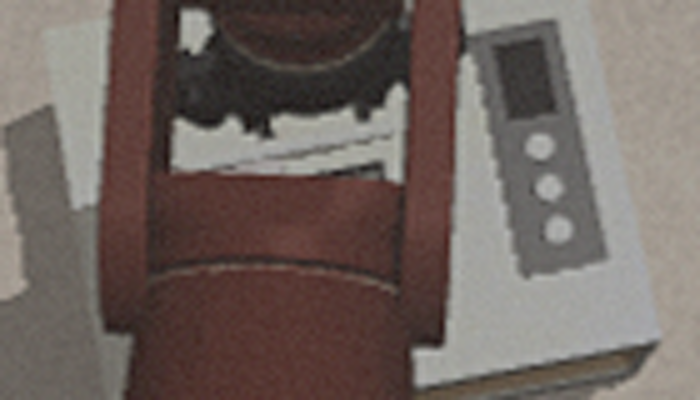

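```bash
python3 -m pendant '[[0.2,[-1.5,-3,0.6],-0.18],[0.2,[-1.5,-9,2.2],-0.36],[0.2,[-1.5,-15,3.6],-0.54],[0.2,[-1.5,-21,5],-0.72],[0.2,[-1.5,-27.6,6.5],-0.9],[0.2,[-1.5,-27.6,6.5],-1.08],[0.2,[-1.5,-27.6,6.5],-1.19],[0.2,[-1.5,-27.6,6.5],-1.19],[0.2,[-1.5,-27.6,6.5],-1.19]]'; python3 - <<'E'
from h import *
W=cam("wrist");im=read_camera("wrist"); cv2.imwrite("pics/w9.png",im)
r=spot_point("meter_grip","wrist"); print([(np.round(x["xy"],1).tolist(),round(x["confidence"],2),plane(W,x["xy"],.153).round(4)) for x in r[:3]])
r=spot_point("stand","wrist"); print([(np.round(x["xy"],1).tolist(),round(x["confidence"],2),plane(W,x["xy"],.0).round(4)) for x in r[:3]])
togo([.455,.295,.235],-13)
E
```

```text
time_s: 10.75
eef_pos: [0.4551, 0.2944, 0.2455]
ee_rot: [-0.554, -0.439, 0.554, -0.439]
force: [0.5, 0.3, 0.4]
width: 0.599
[([299.3, 73.4], 0.93, array([0.4656, 0.4   , 0.153 ])), ([315.1, 189.2], 0.88, array([0.455 , 0.2951, 0.153 ])), ([170.5, 195.4], 0.71, array([0.3143, 0.3214, 0.153 ]))]
[([318.0, 161.7], 0.59, array([0.458 , 0.2912, 0.    ]))]
tcp [0.4553 0.2942 0.2456] tool x [-0.  0. -1.] y [ 0.974 -0.227 -0.   ] z [-0.227 -0.974 -0.   ] F [-0.5 -0.3  0.2] w 0.604 t 10.9 j [ 0.44 -0.17  1.75  0.    1.56  0.67]
shift cm [ 1.06 -0.05 -0.07]
jaw yaw -13.13 turn rad -0.0023
```

View pics/w9.png

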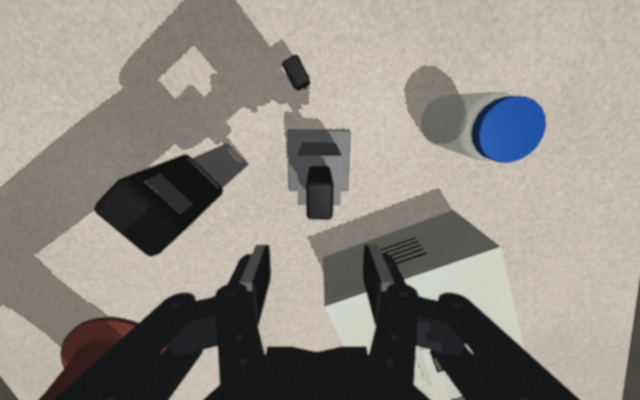

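The wrist view shows the small look-alike at (295,72), the big one at (165,195), and the stand's meter at (320,198), square to the jaws. Its size is between the others, so it's the right one.

```bash
python3 - <<'E'
from h import *
im=cv2.imread("pics/w9.png");cv2.imwrite("pics/w9c.png",cv2.resize(im[110:240,250:390],None,fx=5,fy=5,interpolation=cv2.INTER_CUBIC))
E
```

```text
(no output)
```

View pics/w9c.png

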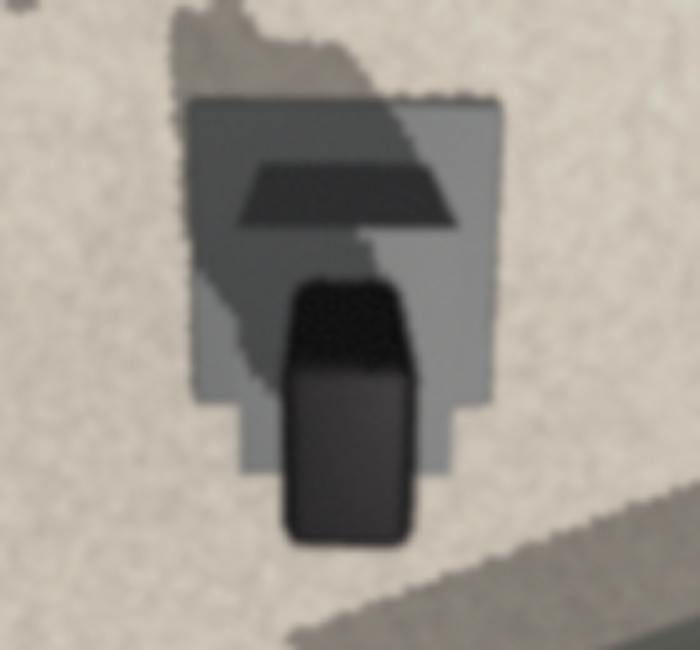

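```bash
python3 - <<'E'
from h import *
W=cam("wrist")
f=lambda L:np.array(L)/5+[250,110]
P=np.array([plane(W,u,.188) for u in f([[287,370],[412,370],[410,545],[285,545]])])
print(P.round(4),P.mean(0)); c=P.mean(0)
for a,b in((1,0),(2,3),(0,3),(1,2)):
    d=P[a]-P[b]; print(np.linalg.norm(d).round(4),np.degrees(np.arctan2(d[1],d[0])).round(2))
B=np.array([plane(W,u,.012) for u in f([[188,100],[503,100],[490,403],[193,403]])])
for a,b in((1,0),(2,3),(0,3),(1,2)):
    d=B[a]-B[b]; print("base",np.linalg.norm(d).round(4),np.degrees(np.arctan2(d[1],d[0])).round(2))
togo([c[0],c[1],.103],-13)
E
```

```text
[[0.4524 0.311  0.188 ]
 [0.4731 0.3062 0.188 ]
 [0.466  0.2748 0.188 ]
 [0.4444 0.2799 0.188 ]] [0.45896023 0.29299276 0.188     ]
0.0212 -13.14
0.0221 -13.15
0.0322 75.67
0.0322 77.27
base 0.0883 -13.13
base 0.0891 -13.14
base 0.0887 76.0
base 0.0887 76.55
tcp [0.4553 0.2942 0.2456] tool x [-0.  0. -1.] y [ 0.974 -0.227 -0.   ] z [-0.227 -0.974 -0.   ] F [-0.5 -0.3  0.2] w 0.604 t 10.9 j [ 0.44 -0.17  1.75  0.    1.56  0.67]
shift cm [14.26  0.39  0.04]
jaw yaw -13.13 turn rad -0.0023
```

```bash
python3 -m pendant '[[0.2,[3,0.3,0],0],[0.2,[7,0.3,0],0],[0.2,[9,0.3,0],0],[0.2,[9,0.3,0],0],[0.2,[9,0.3,0],0]]'; python3 - <<'E'
from h import *
W=cam("wrist");im=read_camera("wrist"); cv2.imwrite("pics/w10.png",im)
togo([.458,.2935,.103],-13)
E
```

```text
time_s: 11.52
eef_pos: [0.4591, 0.2941, 0.1574]
ee_rot: [0.555, 0.44, -0.553, 0.44]
force: [-0.5, 0.3, 0.3]
width: 0.596
tcp [0.4593 0.2942 0.1577] tool x [ 0.003  0.001 -1.   ] y [ 0.974 -0.226  0.003] z [-0.226 -0.974 -0.002] F [-0.1 -0.7  0. ] w 0.604 t 11.575 j [ 0.43 -0.11  1.84  0.    1.41  0.66]
shift cm [ 5.47 -0.12  0.11]
jaw yaw -13.07 turn rad -0.0013
```

View pics/w10.png

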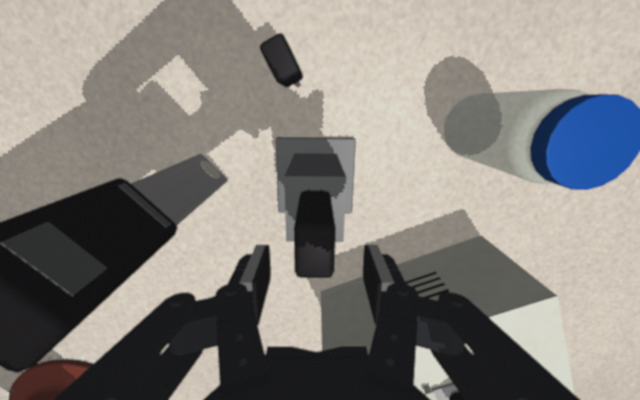

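Handle centred within about 1 mm; continuing down to grasp height.

```bash
python3 -m pendant '[[0.2,[2,-0.1,0],0],[0.2,[4,-0.1,0],0],[0.2,[5.4,-0.1,0],0],[0.2,[5.4,-0.1,0],0],[0.2,[5.4,-0.1,0],0]]'; python3 - <<'E'
from h import *
W=cam("wrist");im=read_camera("wrist"); cv2.imwrite("pics/w11.png",im)
S=cam("side");im=read_camera("side"); cv2.imwrite("pics/s11.png",cv2.resize(im[140:320,180:340],None,fx=3.5,fy=3.3))
togo([.458,.2935,.103],-13)
E
```

```text
time_s: 12.2
eef_pos: [0.4574, 0.2941, 0.1018]
ee_rot: [0.554, 0.44, -0.553, 0.44]
force: [-0.5, -0.5, -0.6]
width: 0.6
tcp [0.4578 0.2942 0.1025] tool x [ 0.001  0.001 -1.   ] y [ 0.974 -0.226  0.001] z [-0.226 -0.974 -0.001] F [0.8 0.7 1. ] w 0.598 t 12.3 j [ 0.43 -0.06  1.89  0.    1.31  0.66]
shift cm [-0.05  0.04  0.07]
jaw yaw -13.06 turn rad -0.0011
```

View pics/w11.png

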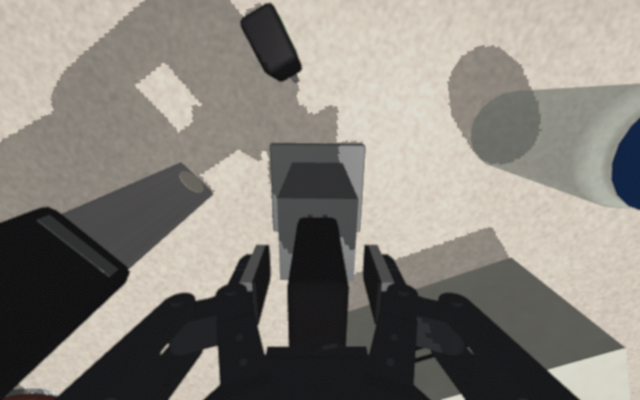

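View pics/s11.png

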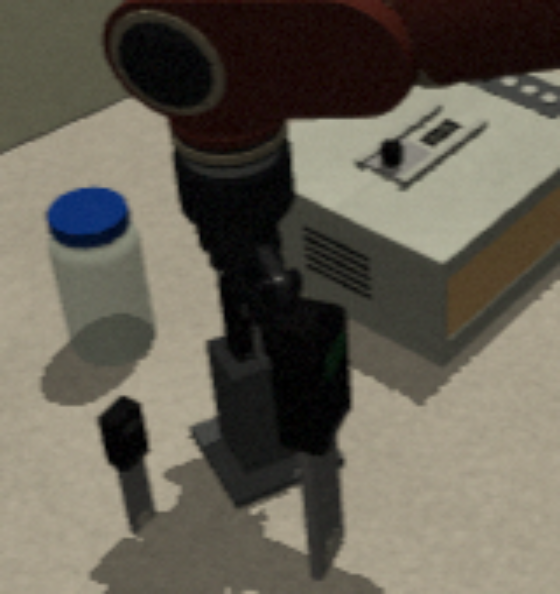

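Handle between the pads at (318,300), side view shows the fingertips just above the stand top. Close.

```bash
python3 -m pendant '[[-0.3,[0,0,0],0],[-1,[0,0,0],0],[-1,[0,0,0],0],[-1,[0,0,0],0],[-1,[0,0,0],0],[-1,[0,0,0],0]]'; python3 - <<'E'
from h import *
togo([.458,.2935,.103],-13)
E
```

```text
time_s: 13.05
eef_pos: [0.4577, 0.2942, 0.1024]
ee_rot: [0.554, 0.44, -0.553, 0.44]
force: [-0.5, -0.5, 5.7]
width: 0.269
tcp [0.4577 0.2942 0.1024] tool x [ 0.001  0.001 -1.   ] y [ 0.974 -0.226  0.001] z [-0.226 -0.974 -0.001] F [-0.5 -0.5  5.7] w 0.269 t 13.05 j [ 0.43 -0.06  1.89 -0.    1.31  0.66]
shift cm [-0.06  0.05  0.06]
jaw yaw -13.07 turn rad -0.0011
```

Gripped at 23 mm. Lift straight up.

```bash
python3 -m pendant '[[-1,[-1,0,0],0],[-1,[-2.5,0,0],0],[-1,[-4.5,0,0],0],[-1,[-6.5,0,0],0],[-1,[-8.5,0,0],0],[-1,[-10.5,0,0],0],[-1,[-12.5,0,0],0],[-1,[-14.5,0,0],0],[-1,[-16.5,0,0],0],[-1,[-18,0,0],0],[-1,[-18,0,0],0],[-1,[-18,0,0],0]]'; python3 - <<'E'
from h import *
W=cam("wrist");im=read_camera("wrist"); cv2.imwrite("pics/w12.png",im)
S=cam("side");im=read_camera("side"); cv2.imwrite("pics/s12.png",cv2.resize(im[100:320,180:340],None,fx=3,fy=2.7))
togo([.559,.0145,.29],8.96)
E
```

```text
time_s: 14.55
eef_pos: [0.4568, 0.2938, 0.2807]
ee_rot: [-0.553, -0.44, 0.554, -0.44]
force: [0.0, -0.7, -1.6]
width: 0.273
tcp [0.4567 0.2937 0.2802] tool x [-0.002 -0.001 -1.   ] y [ 0.974 -0.226 -0.002] z [-0.226 -0.974  0.001] F [ 0.5 -0.4 -1.6] w 0.277 t 14.65 j [ 0.43 -0.18  1.7  -0.    1.62  0.66]
shift cm [-0.97 16.28 24.89]
jaw yaw -13.06 turn rad -0.3844
```

View pics/w12.png

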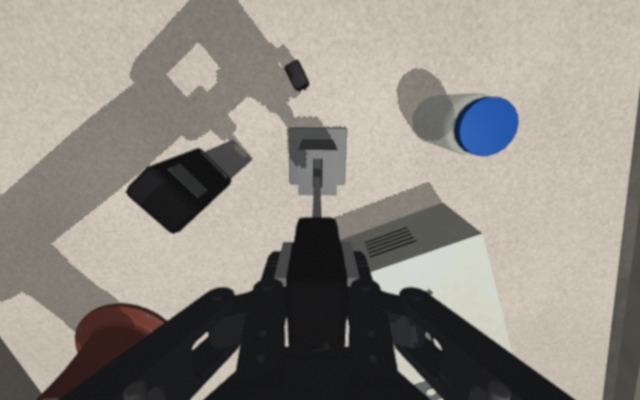

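View pics/s12.png

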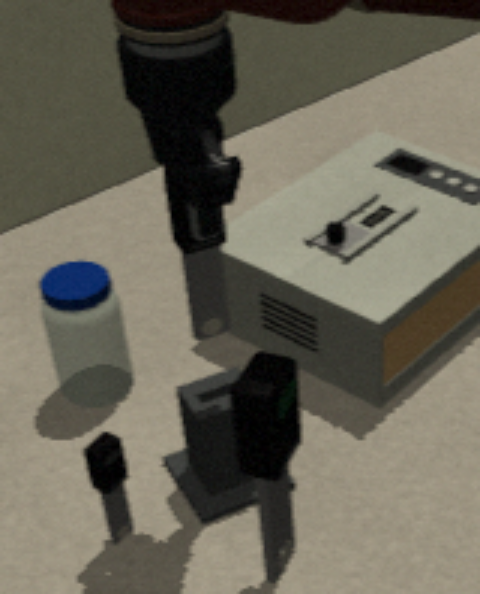

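The meter hangs upright, sensor window visible near its tip (side view), its tip ~0.19 m up. Carry it over the slot, turning to the box's yaw.

```bash
python3 -m pendant '[[-1,[0,1,1.5],-0.04],[-1,[0,3,4.5],-0.08],[-1,[0,5,7.8],-0.13],[-1,[0,7.5,11.5],-0.18],[-1,[0,10,15.3],-0.23],[-1,[0,12,18.5],-0.28],[-1,[0,14,21.5],-0.33],[-1,[0,15.4,23.6],-0.37],[-1,[0,16.2,24.9],-0.384],[-1,[0,16.2,24.9],-0.384],[-1,[0,16.2,24.9],-0.384]]'; python3 - <<'E'
from h import *
o=get_obs();W=cam("wrist");im=read_camera("wrist"); cv2.imwrite("pics/w13.png",im)
cv2.imwrite("pics/w13c.png",cv2.resize(im[120:270,240:400],None,fx=4.5,fy=4))
S=cam("side");im=read_camera("side"); cv2.imwrite("pics/s13.png",im); cv2.imwrite("pics/s13c.png",cv2.resize(im[60:220,240:370],None,fx=4,fy=3.7,interpolation=cv2.INTER_CUBIC))
for c in("wrist","side"):
  for n in("meter_sensor","meter","slot","meter_grip"):
    r=spot_point(n,c); print(c,n,[(np.round(x["xy"],1).tolist(),round(x["confidence"],2)) for x in r[:3]])
togo([.559,.0145,.29],8.96)
E
```

```text
time_s: 16.02
eef_pos: [0.5583, 0.0153, 0.2811]
ee_rot: [0.459, 0.538, -0.46, 0.537]
force: [-0.8, -0.8, -0.9]
width: 0.275
wrist meter_sensor [([318.1, 195.5], 0.66)]
wrist meter [([318.0, 191.5], 0.63)]
wrist slot [([317.4, 174.1], 0.75)]
wrist meter_grip [([317.0, 271.0], 0.81)]
side meter_sensor [([221.5, 298.2], 0.95), ([304.7, 160.4], 0.69), ([276.1, 306.0], 0.68)]
side meter [([273.7, 307.7], 0.85), ([220.7, 299.2], 0.78), ([301.6, 160.4], 0.63)]
side slot [([302.7, 178.2], 0.81), ([304.6, 213.1], 0.22)]
side meter_grip [([267.7, 254.9], 0.84), ([305.9, 116.8], 0.82), ([214.6, 273.6], 0.58)]
tcp [0.5587 0.0149 0.2817] tool x [ 0.  0. -1.] y [0.988 0.156 0.   ] z [ 0.156 -0.988 -0.   ] F [-0.5 -1.6 -2.3] w 0.275 t 16.525 j [-0.11 -0.14  1.66  0.    1.62 -0.26]
shift cm [-0.83  0.03  0.05]
jaw yaw 8.95 turn rad -0.0001
```

View pics/w13c.png

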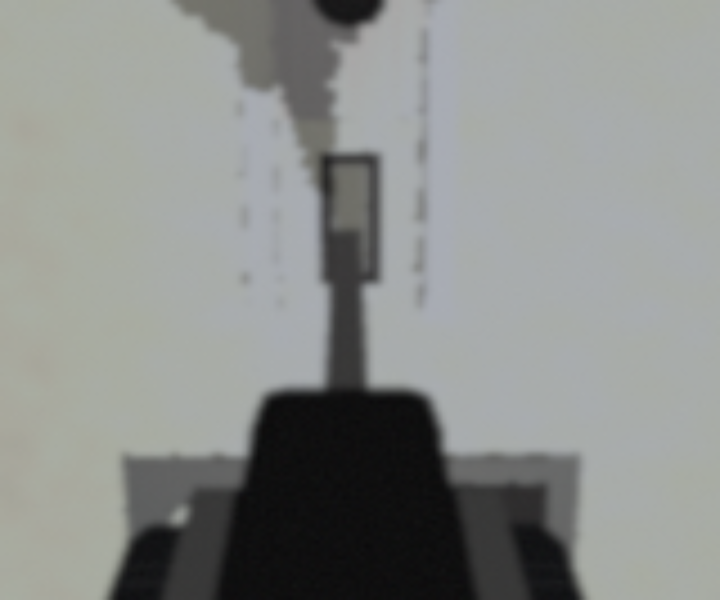

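View pics/s13c.png

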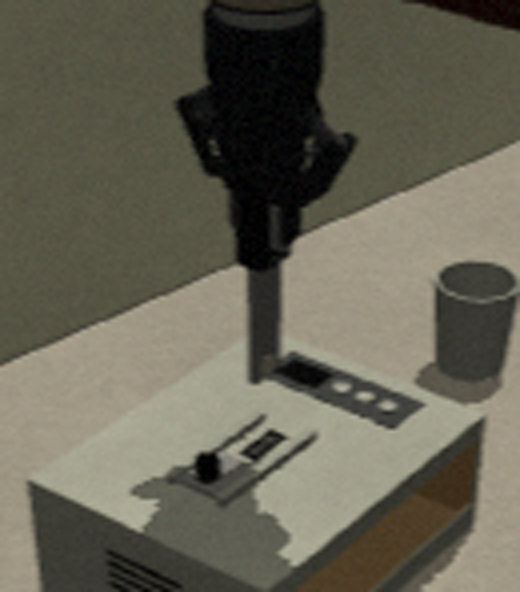

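```bash
cat >> h.py <<'E'
I=camera_info("wrist"); KW=np.array(I["mtx"]); TW=np.array(I["T_tool_cam"])
def tool_at(uv,x):
    """tool coords of pixel ray at depth tool-x = x"""
    d=TW[:3,:3]@np.linalg.inv(KW)@[uv[0],uv[1],1]; p=TW[:3,3]; return p+d*(x-p[0])/d[0]
E
python3 - <<'E'
from h import *
im=cv2.imread("pics/w13.png")
cv2.imwrite("pics/w13d.png",cv2.resize(im[145:220,290:345],None,fx=10,fy=8,interpolation=cv2.INTER_NEAREST))
z=.2815
print("slot",tool_at((317.8,174.5),z-.125),"tip",tool_at((316.5,177.5),.0894),"base",tool_at((317.1,216),-.0156))
for r in (180,185,190,195,200,205,210): 
    print(r,im[r,304:332].mean(1).astype(int))
E
```

```text
slot [0.1565     0.00239225 0.00060387] tip [ 0.0894      0.00076214 -0.01293141] base [-0.0156      0.00101202 -0.01584911]
180 [172 172 173 172 172 170 152 110  68  53  56  57  56  58  60  71  93  98
  77  78 121 158 171 172 171 171 171 169]
185 [172 172 171 172 172 170 155 118  74  55  55  56  57  57  58  66  85  95
  76  78 121 158 171 171 172 172 170 165]
190 [171 171 171 172 171 170 158 132 100  75  60  57  56  57  57  61  74  92
 100 109 134 160 170 172 170 171 171 171]
195 [170 171 172 172 172 172 172 170 150 109  68  57  56  57  56  69 107 148
 167 171 170 170 170 170 171 170 170 168]
200 [172 171 172 171 172 172 172 169 149 102  63  55  56  56  55  66  99 140
 163 170 170 170 171 170 172 170 171 171]
205 [171 171 171 170 172 171 171 161 134  89  60  55  57  57  55  62  89 130
 160 170 171 171 171 171 171 171 170 170]
210 [171 171 171 171 171 171 169 156 120  79  58  55  56  57  55  59  80 121
 158 170 170 170 170 170 170 170 170 171]
```

View pics/w13d.png

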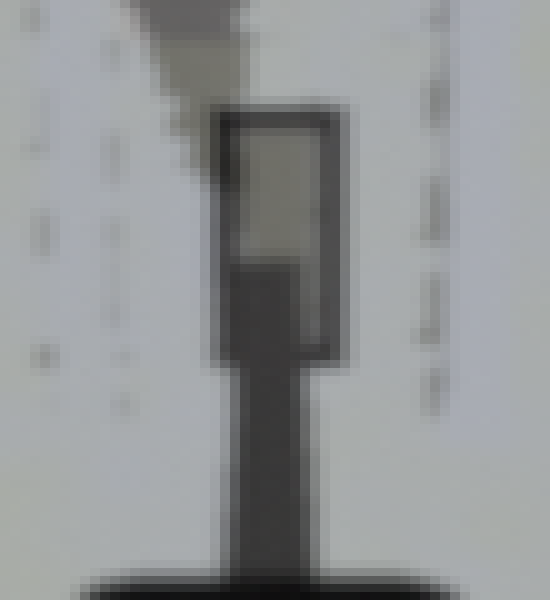

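Measured in the wrist picture: the blade's axis is at column 316.5 and upright (same column at tip and root), the slot centre at (318.1,174). The blade needs about +1.6 mm in tool y. Shift, lower to just above the cover, and look again.

```bash
python3 -m pendant '[[-1,[1,0.16,0],0],[-1,[2.5,0.16,0],0],[-1,[4,0.16,0],0],[-1,[5,0.16,0],0],[-1,[5,0.16,0],0],[-1,[5,0.16,0],0]]'; python3 - <<'E'
from h import *
togo([.559,.0145,.29],8.96)
im=read_camera("wrist"); cv2.imwrite("pics/w14.png",im)
cv2.imwrite("pics/w14d.png",cv2.resize(im[145:230,285:350],None,fx=10,fy=7,interpolation=cv2.INTER_CUBIC))
im=read_camera("side"); cv2.imwrite("pics/s14.png",im); cv2.imwrite("pics/s14c.png",cv2.resize(im[130:205,265:345],None,fx=8,fy=8,interpolation=cv2.INTER_CUBIC))
E
```

```text
time_s: 17.27
eef_pos: [0.5606, 0.015, 0.2321]
ee_rot: [0.46, 0.537, -0.459, 0.538]
force: [0.4, -0.2, -2.0]
width: 0.276
tcp [0.5606 0.015  0.2321] tool x [ 0.001 -0.    -1.   ] y [0.988 0.155 0.001] z [ 0.155 -0.988  0.   ] F [ 0.4 -0.2 -2. ] w 0.276 t 17.275 j [-0.11 -0.12  1.72 -0.    1.53 -0.26]
shift cm [-5.79 -0.16  0.02]
jaw yaw 8.94 turn rad -0.0003
```

View pics/w14d.png

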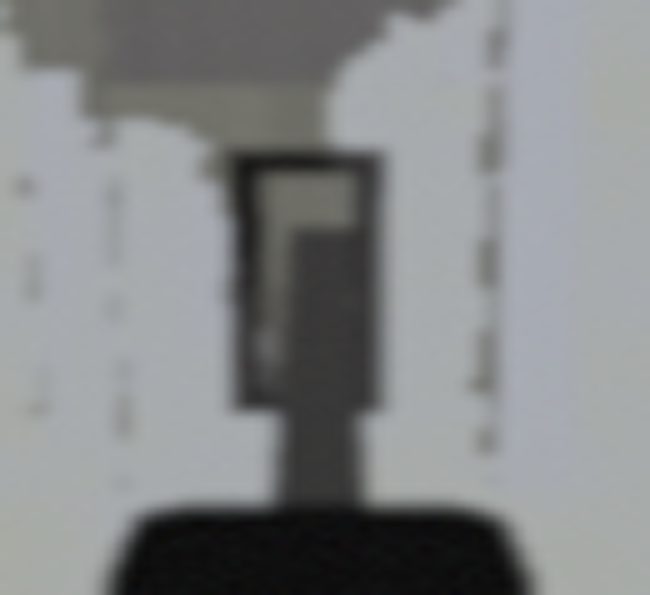

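View pics/s14c.png

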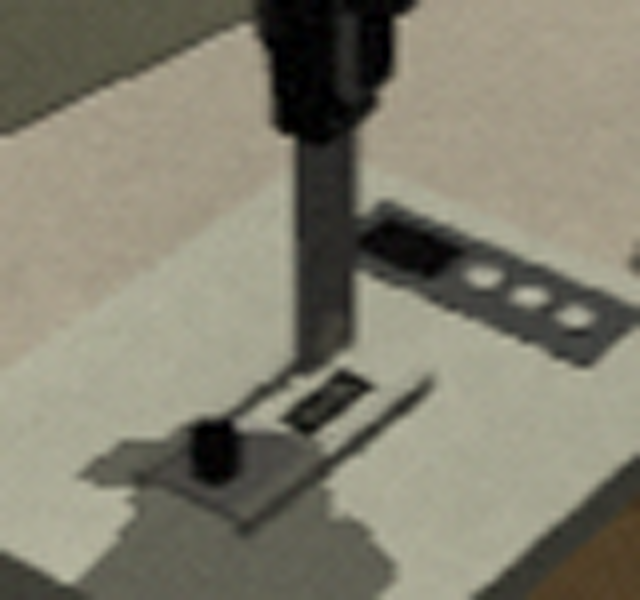

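```bash
cat > meas.py <<'E'
from h import *
def edge(prof,lo,hi,thr,first=True):
    s=np.arange(lo,hi); v=prof[lo:hi]
    idx=[i for i in range(len(v)-1) if (v[i]-thr)*(v[i+1]-thr)<0]
    return [round(s[i]+(thr-v[i])/(v[i+1]-v[i]),2) for i in idx]
import sys
im=read_camera("wrist"); g=im.mean(2); togo([.559,.0145,.29],8.96)
for r in map(int,sys.argv[1:]):
    print(r,edge(g[r],296,340,115), g[r,304:330].astype(int))
print("col316", [ (r,int(g[r,314:319].mean())) for r in range(155,222,1)])
print("leftcol outside blade", edge(g[:,311],150,230,115))
E
python3 meas.py 170 172 174 176 178 180 185 190 195 200 206 210 213
```

```text
tcp [0.5607 0.015  0.2325] tool x [ 0.001 -0.    -1.   ] y [0.988 0.155 0.001] z [ 0.155 -0.988  0.   ] F [-0.8 -0.  -1.3] w 0.274 t 17.425 j [-0.11 -0.12  1.72  0.    1.53 -0.26]
shift cm [-5.75 -0.17  0.02]
jaw yaw 8.94 turn rad -0.0003
170 [np.float64(306.7), np.float64(322.37)] [170 166 147 101  49  32  57  81  91  93  93  93  93  95  98  94  72  64
  99 141 165 170 171 171 170 170]
172 [np.float64(306.74), np.float64(322.38)] [171 169 149 103  50  36  65  94 104 107 107 107 107 109 112 105  78  64
  99 140 164 170 170 170 170 170]
174 [np.float64(306.62), np.float64(322.38)] [169 163 140  99  54  34  61  91 104 107 107 107 107 109 113 105  77  64
  99 141 164 169 170 170 170 170]
176 [np.float64(307.15), np.float64(322.38)] [172 169 156 122  72  36  54  83 101 104 102 101 101 102 106  99  74  64
  99 141 164 169 170 170 170 170]
178 [np.float64(307.3), np.float64(322.37)] [171 170 161 130  79  37  54  83 100  96  78  66  66  67  67  66  58  63
 100 141 164 170 170 170 170 170]
180 [np.float64(307.35), np.float64(322.37)] [172 170 161 132  83  46  58  85  98  90  70  59  57  58  
[... 1237 characters left out ...]
6), (165, 109), (166, 74), (167, 39), (168, 36), (169, 65), (170, 94), (171, 106), (172, 108), (173, 108), (174, 108), (175, 108), (176, 102), (177, 86), (178, 69), (179, 61), (180, 60), (181, 60), (182, 59), (183, 60), (184, 59), (185, 59), (186, 59), (187, 58), (188, 58), (189, 58), (190, 58), (191, 57), (192, 57), (193, 57), (194, 58), (195, 57), (196, 57), (197, 56), (198, 56), (199, 56), (200, 56), (201, 56), (202, 56), (203, 56), (204, 56), (205, 56), (206, 57), (207, 56), (208, 56), (209, 56), (210, 55), (211, 56), (212, 56), (213, 56), (214, 55), (215, 53), (216, 46), (217, 31), (218, 17), (219, 16), (220, 14), (221, 15)]
leftcol outside blade [np.float64(203.36), np.float64(216.15)]
```

```bash
python3 - <<'E'
from h import *
x=.2323-.125
a=tool_at((315,165.7),x)[2];b=tool_at((315,203.4),x)[2]; print("slot z",a,b,(a+b)/2,"y",tool_at((315,185),x)[1])
for xt in(.0894,.0864): print("tip",tool_at((316.5,177.2),xt))
z=-.015
print([ (xx,proj((KW,np.linalg.inv(TW)),[xx,.001,-.015])[0].round(1)) for xx in (-.0156,.05,.0894)])
S=cam("side");im=cv2.imread("pics/s14.png");o=get_obs();M=R.from_quat(o["ee_rot"]).as_matrix()
k=cv2.resize(im[130:205,265:345],None,fx=8,fy=8,interpolation=cv2.INTER_CUBIC)
for zz in(-.015,.015):
  for xx,c in((-.0156,(255,0,0)),(.0894,(0,0,255)),(x,(0,255,0))):
    u=(proj(S,o["eef_pos"]+M@[xx,.001,zz])[0]-[265,130]+.5)*8; cv2.circle(k,tuple(int(v) for v in u),3,c,-1)
cv2.imwrite("pics/s14d.png",k)
E
```

```text
slot z -0.020591274576143 0.019768342514209586 -0.0004114660309667076 y -0.0007605622275015109
tip [ 0.0894      0.00076392 -0.01322718]
tip [ 0.0864      0.00076049 -0.0139941 ]
[(-0.0156, array([317.1, 217.3])), (0.05, array([316.8, 187. ])), (0.0894, array([316.7, 175.4]))]
```

View pics/s14d.png

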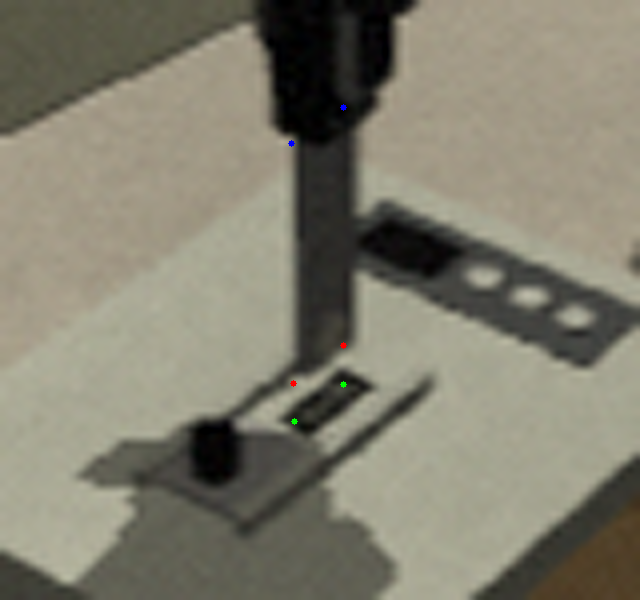

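Raw edges: the slot's centre column is 315.0 and the blade's axis is at 316.5, so −1.5 mm in tool y and about −1.4 mm in z. Correct, lower to ~5 mm above the cover, look again.

```bash
python3 -m pendant '[[-1,[0.3,-0.15,-0.13],0],[-1,[0.8,-0.15,-0.13],0],[-1,[1.2,-0.15,-0.13],0],[-1,[1.2,-0.15,-0.13],0],[-1,[1.2,-0.15,-0.13],0]]'; python3 meas.py 176 178 180 183 186 190 195 200 210 213;  python3 - <<'E'
from h import *
im=read_camera("wrist"); cv2.imwrite("pics/w15.png",im)
cv2.imwrite("pics/w15d.png",cv2.resize(im[150:230,285:350],None,fx=10,fy=7,interpolation=cv2.INTER_CUBIC))
im=read_camera("side"); cv2.imwrite("pics/s15.png",im); cv2.imwrite("pics/s15c.png",cv2.resize(im[130:205,265:345],None,fx=8,fy=8,interpolation=cv2.INTER_CUBIC))
E
```

```text
time_s: 18.05
eef_pos: [0.5586, 0.016, 0.2196]
ee_rot: [0.46, 0.537, -0.46, 0.537]
force: [-0.1, 0.1, -0.9]
width: 0.274
tcp [0.5587 0.016  0.2197] tool x [ 0. -0. -1.] y [0.988 0.155 0.   ] z [ 0.155 -0.988  0.   ] F [-0.7  0.8 -2. ] w 0.275 t 18.1 j [-0.1  -0.12  1.74 -0.    1.51 -0.26]
shift cm [-7.03  0.01  0.16]
jaw yaw 8.94 turn rad -0.0004
176 [np.float64(306.87), np.float64(324.89)] [169 157 130 112  97  68  37  38  69  96 102 101 101 101 101 104 106 102
  83  62  76 120 158 170 170 171]
178 [np.float64(306.83), np.float64(324.93)] [168 155 129 112  98  72  41  38  66  85  78  67  65  66  68  76  91  95
  78  60  74 118 157 170 171 170]
180 [np.float64(307.93), np.float64(324.89)] [170 166 157 142 113  75  40  35  58  75  68  58  56  57  60  70  88  94
  78  60  76 120 157 169 171 170]
183 [np.float64(308.3), np.float64(324.88)] [171 172 170 158 127  85  45  32  53  68  64  58  57  57  59  70  87  93
  79  61  76 120 157 170 171 170]
186 [np.float64(308.76), np.float64(324.89)] [172 171 171 169 150 103  50  31  52  67  64  58  57  57  58  64  79  88
  76  61  76 120 157 170 1
[... 888 characters left out ...]
7), (165, 107), (166, 112), (167, 118), (168, 120), (169, 107), (170, 82), (171, 52), (172, 36), (173, 61), (174, 93), (175, 105), (176, 101), (177, 85), (178, 68), (179, 61), (180, 60), (181, 59), (182, 59), (183, 59), (184, 59), (185, 58), (186, 59), (187, 58), (188, 59), (189, 58), (190, 57), (191, 56), (192, 56), (193, 56), (194, 56), (195, 56), (196, 55), (197, 56), (198, 56), (199, 56), (200, 56), (201, 57), (202, 56), (203, 56), (204, 56), (205, 56), (206, 56), (207, 55), (208, 56), (209, 55), (210, 56), (211, 55), (212, 56), (213, 55), (214, 56), (215, 53), (216, 46), (217, 31), (218, 18), (219, 14), (220, 15), (221, 15)]
leftcol outside blade [np.float64(209.23), np.float64(216.14)]
```

View pics/w15d.png

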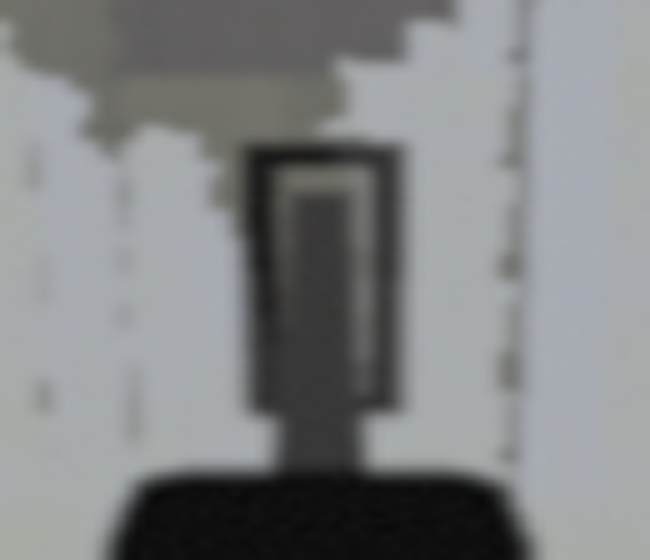

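View pics/s15c.png

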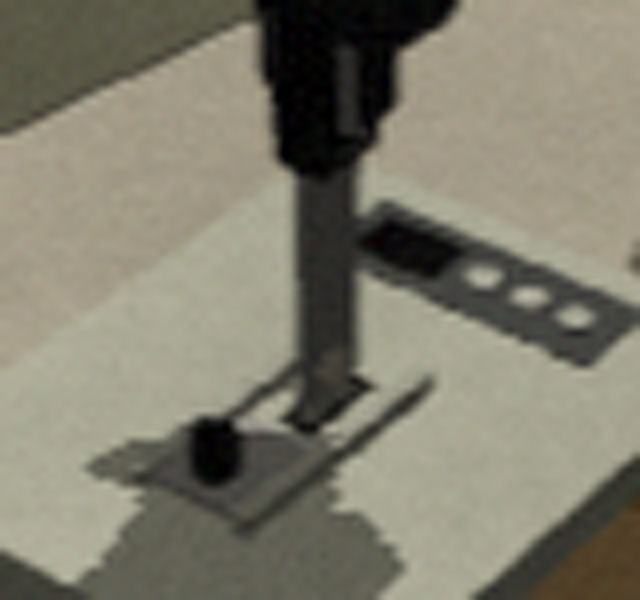

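```bash
python3 - <<'E'
from h import *
x=.2197-.125
a=tool_at((317,169.7),x)[2];b=tool_at((317,209.3),x)[2]; print("slot z",a,b,(a+b)/2,"y",tool_at((317.0,185),x)[1])
print("inner top",tool_at((317,173.1),x)[2])
print("tip",tool_at((316.4,177.2),.0894),tool_at((316.4,177.2),.0864))
E
```

```text
slot z -0.01934755741918401 0.02163582035075115 0.001144131465783571 y 0.0012634865235862031
inner top -0.015974723835457103
tip [ 0.0894      0.00066689 -0.01322731] [ 0.0864      0.00066454 -0.01399424]
```

Blade now looks centred, with light on both sides; small +0.6 mm correction in y. Enter slowly, watching the force.

```bash
python3 -m pendant '[[-1,[0,0.06,0],0],[-1,[0.3,0.06,0],0],[-1,[0.6,0.06,0],0],[-1,[0.8,0.06,0],0],[-1,[0.8,0.06,0],0]]'; python3 meas.py 180 184 188 195 200 205 213 ;  python3 - <<'E'
from h import *
im=read_camera("wrist"); cv2.imwrite("pics/w16.png",im)
cv2.imwrite("pics/w16d.png",cv2.resize(im[150:230,285:350],None,fx=10,fy=7,interpolation=cv2.INTER_CUBIC))
im=read_camera("side"); cv2.imwrite("pics/s16.png",im); cv2.imwrite("pics/s16c.png",cv2.resize(im[130:205,265:345],None,fx=8,fy=8,interpolation=cv2.INTER_CUBIC))
E
```

```text
time_s: 18.82
eef_pos: [0.559, 0.0162, 0.2112]
ee_rot: [0.459, 0.538, -0.46, 0.537]
force: [0.6, 0.1, -0.5]
width: 0.272
tcp [0.5591 0.0162 0.2114] tool x [-0.  0. -1.] y [ 0.988  0.155 -0.   ] z [ 0.155 -0.988 -0.   ] F [-0.1  0.4 -1.8] w 0.278 t 18.875 j [-0.1  -0.11  1.75  0.    1.5  -0.26]
shift cm [-7.86 -0.04  0.16]
jaw yaw 8.94 turn rad -0.0004
180 [np.float64(307.62), np.float64(324.87)] [171 167 157 138 101  54  30  47  68  75  66  58  57  58  59  72  94 100
  76  57  76 120 157 170 171 171]
184 [np.float64(307.34), np.float64(324.88)] [171 170 156 126  92  57  32  46  66  72  64  57  57  57  59  69  91 100
  77  58  76 120 157 170 170 171]
188 [np.float64(308.59), np.float64(324.87)] [172 172 171 167 145  93  41  37  55  63  60  57  57  56  57  66  87  98
  77  58  77 120 157 170 171 170]
195 [np.float64(308.4), np.float64(324.73)] [171 172 171 163 134  86  40  32  50  60  60  57  57  57  57  63  82  91
  74  58  83 126 160 171 171 171]
200 [np.float64(308.7), np.float64(324.65)] [171 171 172 169 148 100  57  48  50  55  57  57  57  56  56  62  79  88
  71  59  87 129 161 1
[... 433 characters left out ...]
7), (165, 108), (166, 108), (167, 108), (168, 109), (169, 111), (170, 111), (171, 102), (172, 80), (173, 51), (174, 36), (175, 55), (176, 77), (177, 77), (178, 66), (179, 61), (180, 60), (181, 60), (182, 59), (183, 59), (184, 59), (185, 59), (186, 58), (187, 58), (188, 58), (189, 57), (190, 57), (191, 57), (192, 57), (193, 57), (194, 57), (195, 57), (196, 57), (197, 57), (198, 56), (199, 56), (200, 57), (201, 56), (202, 56), (203, 56), (204, 56), (205, 56), (206, 56), (207, 56), (208, 55), (209, 56), (210, 56), (211, 56), (212, 56), (213, 56), (214, 56), (215, 54), (216, 46), (217, 31), (218, 17), (219, 13), (220, 14), (221, 14)]
leftcol outside blade [np.float64(212.26), np.float64(216.14)]
```

View pics/w16d.png

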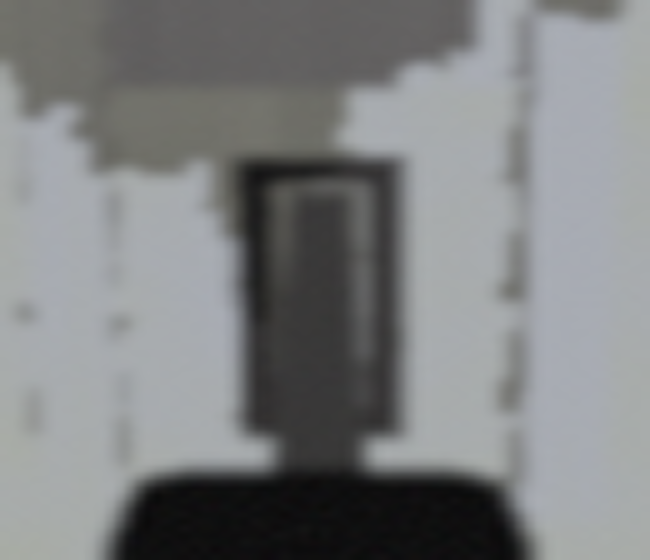

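View pics/s16c.png

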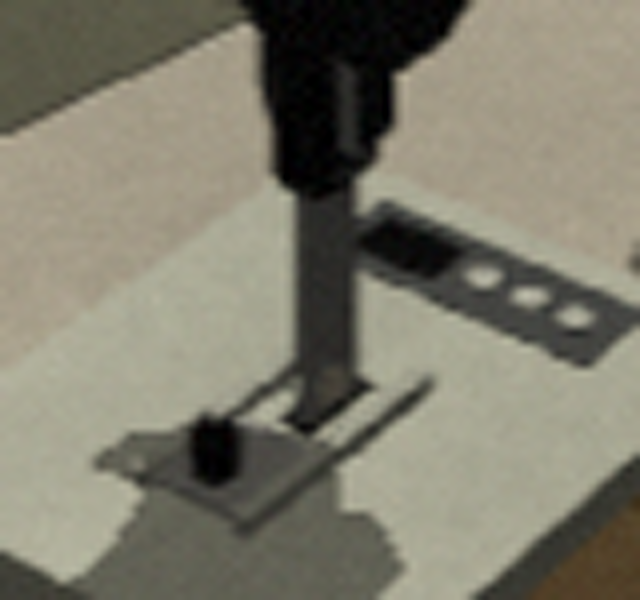

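Centred (slot 308.7–324.7, blade axis 316.5), tip at cover level, no contact force. Continue down.

```bash
python3 -m pendant '[[-1,[0.3,0.02,0],0],[-1,[0.6,0.02,0],0],[-1,[0.9,0.02,0],0],[-1,[1.2,0.02,0],0],[-1,[1.2,0.02,0],0]]'; python3 meas.py 184 188 195 200 205 ;  python3 - <<'E'
from h import *
im=read_camera("wrist"); cv2.imwrite("pics/w17.png",im)
cv2.imwrite("pics/w17d.png",cv2.resize(im[150:230,285:350],None,fx=10,fy=7,interpolation=cv2.INTER_CUBIC))
E
```

```text
time_s: 19.6
eef_pos: [0.5591, 0.0162, 0.1991]
ee_rot: [0.459, 0.538, -0.46, 0.537]
force: [0.4, 0.8, -1.1]
width: 0.268
tcp [0.5593 0.0162 0.1994] tool x [-0.  0. -1.] y [ 0.988  0.155 -0.   ] z [ 0.155 -0.988 -0.   ] F [-0.7  0.4 -1.6] w 0.272 t 19.65 j [-0.1  -0.1   1.76 -0.    1.48 -0.26]
shift cm [-9.06 -0.06  0.16]
jaw yaw 8.94 turn rad -0.0004
184 [np.float64(306.93), np.float64(325.02)] [171 165 147 112  69  34  32  57  80  82  68  59  57  57  60  69  92 100
  77  55  69 114 156 170 172 171]
188 [np.float64(307.59)] [173 172 166 141  96  49  29  50  72  73  64  59  57  57  58  66  88  98
  77  55  69 115 156 170 172 171]
195 [np.float64(307.97), np.float64(324.86)] [173 173 171 154 113  64  35  48  66  66  61  58  55  56  57  65  88 100
  79  58  76 121 158 171 171 171]
200 [np.float64(308.09), np.float64(324.87)] [173 173 171 156 119  73  49  54  61  60  58  57  56  57  57  63  83  94
  75  57  76 121 158 171 172 172]
205 [np.float64(308.15), np.float64(324.86)] [173 173 171 157 121  77  48  45  51  56  56  57  57  56  56  62  79  88
  71  57  77 121 158 171 172 171]
col316 [(155, 97), (156, 96), (157, 97), (158, 97), (159, 97), (160, 96), (161, 96), (162, 96), (163, 96), (164, 98), (165, 102), (166, 106), (167, 107), (168, 107), (169, 107), (170, 107), (171, 106), (172, 107), (173, 106), (174, 99), (175, 78), (176, 49), (177, 29), (178, 36), (179, 53), (180, 60), (181, 60), (182, 61), (183, 60), (184, 60), (185, 59), (186, 59), (187, 59), (188, 59), (189, 58), (190, 58), (191, 58), (192, 57), (193, 58), (194, 57), (195, 57), (196, 58), (197, 57), (198, 57), (199, 57), (200, 57), (201, 57), (202, 57), (203, 57), (204, 56), (205, 56), (206, 56), (207, 56), (208, 56), (209, 56), (210, 56), (211, 56), (212, 56), (213, 56), (214, 56), (215, 54), (216, 46), (217, 31), (218, 17), (219, 14), (220, 14), (221, 14)]
leftcol outside blade []
```

View pics/w17d.png

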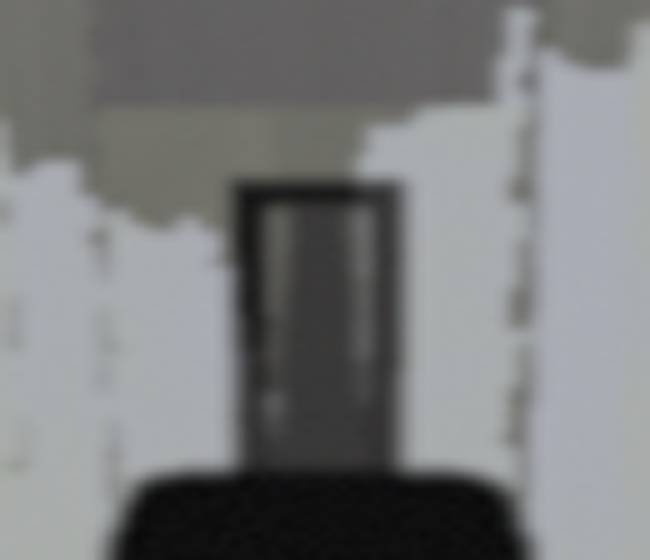

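The blade is ~14 mm into the slot with light on both sides and no force. Going on.

```bash
python3 -m pendant '[[-1,[0.4,0,0],0],[-1,[0.9,0,0],0],[-1,[1.4,0,0],0],[-1,[1.9,0,0],0],[-1,[2.4,0,0],0],[-1,[2.9,0,0],0],[-1,[3.4,0,0],0],[-1,[3.9,0,0],0],[-1,[4.4,0,0],0],[-1,[4.8,0,0],0],[-1,[4.8,0,0],0],[-1,[4.8,0,0],0]]';  python3 - <<'E'
from h import *
togo([.559,.0145,.1414],8.96)
S=cam("side")
im=read_camera("wrist"); cv2.imwrite("pics/w18.png",im)
im=read_camera("side"); cv2.imwrite("pics/s18.png",im); cv2.imwrite("pics/s18c.png",cv2.resize(im[110:235,250:350],None,fx=6,fy=4.7,interpolation=cv2.INTER_CUBIC))
for n in("meter_grip","meter_sensor"):
    r=spot_point(n,"side"); print(n,[(np.round(x["xy"],1).tolist(),round(x["confidence"],2)) for x in r[:3]])
print("handle centre, bottom in side if at design", proj(S,[[.5583,.0165,.192],[.5583,.0165,.157]]))
E
```

```text
time_s: 21.2
eef_pos: [0.5595, 0.0162, 0.1518]
ee_rot: [0.46, 0.537, -0.459, 0.538]
force: [0.1, 0.3, -1.4]
width: 0.273
tcp [0.5595 0.0162 0.1518] tool x [ 0. -0. -1.] y [0.988 0.155 0.   ] z [ 0.155 -0.988  0.   ] F [ 0.1  0.3 -1.4] w 0.273 t 21.2 j [-0.1  -0.07  1.81 -0.    1.4  -0.26]
shift cm [ 1.04 -0.08  0.16]
jaw yaw 8.94 turn rad -0.0004
meter_grip [([213.6, 270.4], 0.89), ([264.9, 257.5], 0.81), ([303.9, 157.5], 0.7)]
meter_sensor [([305.1, 194.0], 0.78), ([221.5, 294.4], 0.62)]
handle centre, bottom in side if at design [[304.75794978 162.21190816]
 [304.80035828 171.97589922]]
```

View pics/s18c.png

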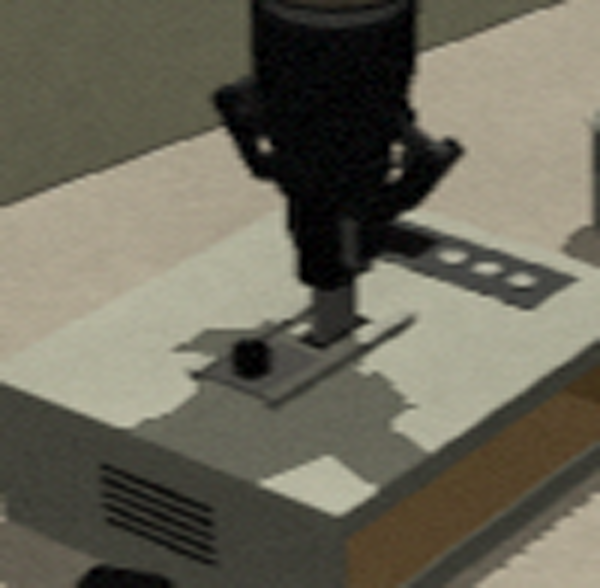

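View pics/w18.png

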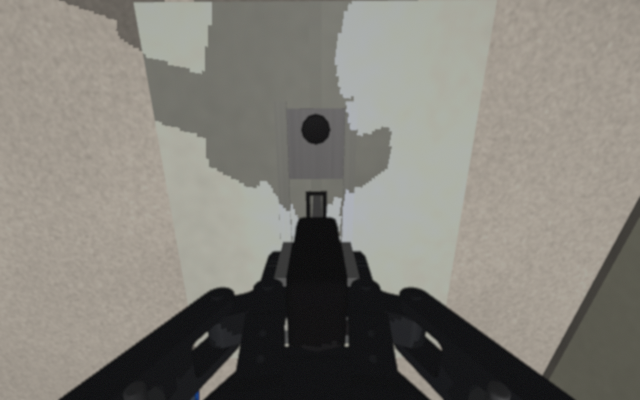

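No forces; TCP 0.1515. From the resting height in the stand (handle centre 0.153 at TCP 0.1025), the sensor sits 76.4 mm below the TCP, so the target is TCP z ≈ 0.1414.

```bash
python3 -m pendant '[[-1,[0.4,0,0],0],[-1,[0.8,0,0],0],[-1,[1.02,0,0],0],[-1,[1.02,0,0],0],[-1,[1.02,0,0],0],[-1,[1.02,0,0],0]]';  python3 - <<'E'
from h import *
togo([.559,.0145,.1414],8.96)
S=cam("side"); im=read_camera("side"); cv2.imwrite("pics/s19.png",im)
k=cv2.resize(im[110:235,250:350],None,fx=6,fy=4.7,interpolation=cv2.INTER_CUBIC)
o=get_obs();M=R.from_quat(o["ee_rot"]).as_matrix()
for p,c in(([-.0156,.001,-.018],(0,0,255)),([-.0156,.001,.018],(0,0,255)),([.0164,.001,-.015],(0,255,0)),([.0164,.001,.015],(0,255,0))):
    u=(proj(S,o["eef_pos"]+M@p)[0]-[250,110]+.5)*[6,4.7]; cv2.circle(k,tuple(int(v) for v in u),3,c,-1)
cv2.imwrite("pics/s19c.png",k)
im=read_camera("wrist"); cv2.imwrite("pics/w19.png",im); cv2.imwrite("pics/w19c.png",cv2.resize(im[90:350,240:400],None,fx=3.5,fy=2.3,interpolation=cv2.INTER_CUBIC))
for n in("meter_grip","meter_sensor"):
    r=spot_point(n,"side"); print(n,[(np.round(x["xy"],1).tolist(),round(x["confidence"],2)) for x in r[:3]])
for n in("tube_rack","reagent","beaker"):
    for c in("top",):
        r=spot_point(n,c); print(n,[(np.round(x["xy"],1).tolist(),round(x["confidence"],2)) for x in r[:2]])
t=read_camera("top"); cv2.imwrite("pics/t19.png",t)
E
```

```text
time_s: 22.15
eef_pos: [0.5595, 0.0162, 0.1416]
ee_rot: [0.46, 0.537, -0.459, 0.538]
force: [-0.7, -0.8, -1.2]
width: 0.274
tcp [0.5595 0.0162 0.1416] tool x [ 0. -0. -1.] y [0.988 0.155 0.   ] z [ 0.155 -0.988  0.   ] F [-0.7 -0.8 -1.2] w 0.274 t 22.15 j [-0.1  -0.06  1.82 -0.    1.38 -0.26]
shift cm [ 0.02 -0.08  0.16]
jaw yaw 8.94 turn rad -0.0003
meter_grip [([303.8, 161.1], 0.81), ([266.8, 256.5], 0.67), ([214.0, 273.0], 0.58)]
meter_sensor [([218.1, 296.9], 0.94), ([275.6, 306.6], 0.82), ([291.1, 184.6], 0.51)]
tube_rack [([459.2, 238.6], 0.87)]
reagent [([228.8, 160.3], 0.88)]
beaker [([450.4, 153.6], 0.62)]
```

View pics/s19c.png

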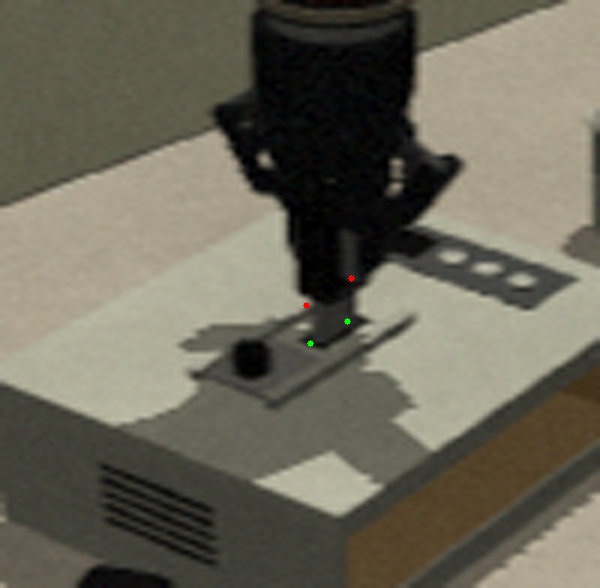

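View pics/w19c.png

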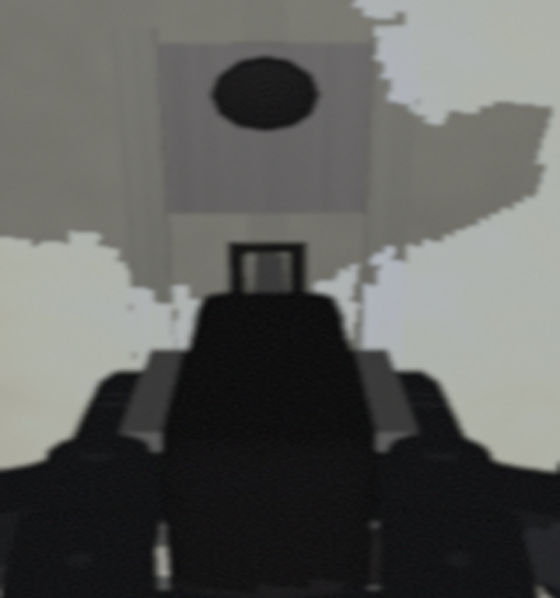

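View pics/t19.png

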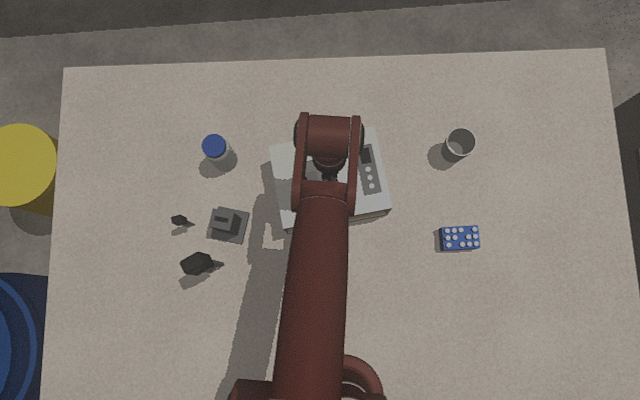

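Side overlay hints that the meter sits a few mm higher than I computed. Checking this on the earlier pictures where the whole blade was visible.

```bash
python3 - <<'E'
from h import *
S=cam("side")
Rm=R.from_quat([.46,.537,-.46,.537]).as_matrix()
e13=np.array([.5587,.0151,.2815])
im=cv2.imread("pics/s13.png"); k=cv2.resize(im[100:172,280:330],None,fx=10,fy=8,interpolation=cv2.INTER_CUBIC)
def dot(p,c):
    u=(proj(S,p)[0]-[280,100]+.5)*[10,8]; cv2.circle(k,tuple(int(v) for v in u),3,c,-1)
for y in(-.003+.001,.004):
  for z in(-.014,.016): dot(e13+Rm@[.0894,y,z],(0,0,255))
for y in(-.011,.013):
  for z in(-.017,.019): dot(e13+Rm@[-.0156,y,z],(255,0,0))
dot(e13+Rm@[.0764,-.002,.001],(0,255,0))
print(proj(S,e13+Rm@[.0764,-.002,.001]), proj(S,e13+Rm@[.0714,-.002,.001]))
cv2.imwrite("pics/s13e.png",k)
im=cv2.imread("pics/s13.png");g=im.mean(2)
E
```

```text
[[305.7578184  158.31308515]] [[305.754152   156.87130845]]
```

View pics/s13e.png

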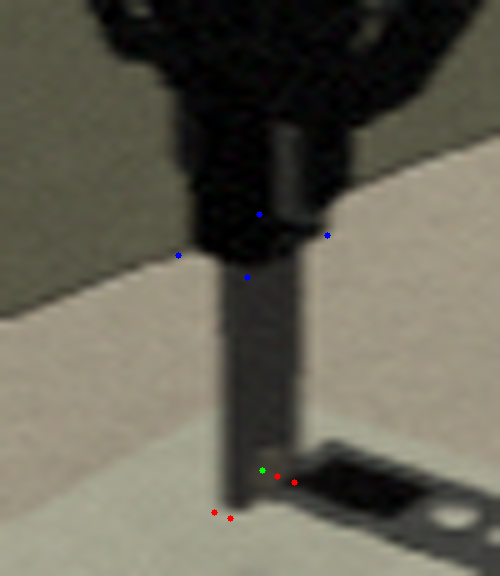

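```bash
python3 - <<'E'
from h import *
S=cam("side");g=cv2.imread("pics/s19.png").mean(2)
for c in(302,303,304,305,306,307): print(c,[(r,int(g[r,c])) for r in range(168,188)])
o=get_obs();M=R.from_quat(o["ee_rot"]).as_matrix();e=o["eef_pos"]
print("handle bottom near edge (y=-.011), z -.016,0,.016",proj(S,[e+M@[-.0156,-.011,z] for z in(-.017,0,.017)]).round(2).tolist())
print("blade at cover, near face",proj(S,[e+M@[.0166,-.002,z] for z in(-.014,0,.016)]).round(2).tolist())
cv2.imwrite("pics/s19z.png",cv2.resize(cv2.imread("pics/s19.png")[155:195,285:325],None,fx=14,fy=14,interpolation=cv2.INTER_CUBIC))
E
```

```text
302 [(168, 9), (169, 7), (170, 8), (171, 2), (172, 6), (173, 16), (174, 54), (175, 48), (176, 48), (177, 62), (178, 61), (179, 65), (180, 53), (181, 42), (182, 41), (183, 26), (184, 87), (185, 85), (186, 75), (187, 84)]
303 [(168, 11), (169, 0), (170, 6), (171, 3), (172, 13), (173, 2), (174, 27), (175, 47), (176, 47), (177, 48), (178, 45), (179, 44), (180, 44), (181, 42), (182, 44), (183, 13), (184, 67), (185, 94), (186, 84), (187, 88)]
304 [(168, 0), (169, 7), (170, 1), (171, 1), (172, 1), (173, 9), (174, 13), (175, 38), (176, 41), (177, 43), (178, 42), (179, 42), (180, 41), (181, 42), (182, 34), (183, 29), (184, 74), (185, 92), (186, 88), (187, 86)]
305 [(168, 1), (169, 0), (170, 5), (171, 2), (172, 4), (173, 8), (174, 20), (175, 44), (176, 43), (177, 43), (178, 47), (179, 41), (180, 45), (181, 34), (182, 25), (183, 78), (184, 99), (185, 90), (186, 89), (187, 72)]
306 [(168, 14), (169, 4), (170, 0), (171, 8), (172, 17), (173, 12), (174, 37), (175, 44), (176, 43), (177, 48), (178, 43), (179, 43), (180, 39), (181, 20), (182, 52), (183, 96), (184, 93), (185, 91), (186, 81), (187, 53)]
307 [(168, 33), (169, 16), (170, 3), (171, 17), (172, 21), (173, 28), (174, 43), (175, 44), (176, 42), (177, 49), (178, 42), (179, 41), (180, 18), (181, 33), (182, 81), (183, 92), (184, 87), (185, 82), (186, 58), (187, 63)]
handle bottom near edge (y=-.011), z -.016,0,.016 [[304.02, 175.8], [307.57, 173.11], [311.05, 170.47]]
blade at cover, near face [[302.31, 182.92], [305.19, 180.7], [308.43, 178.2]]
```

View pics/s19z.png

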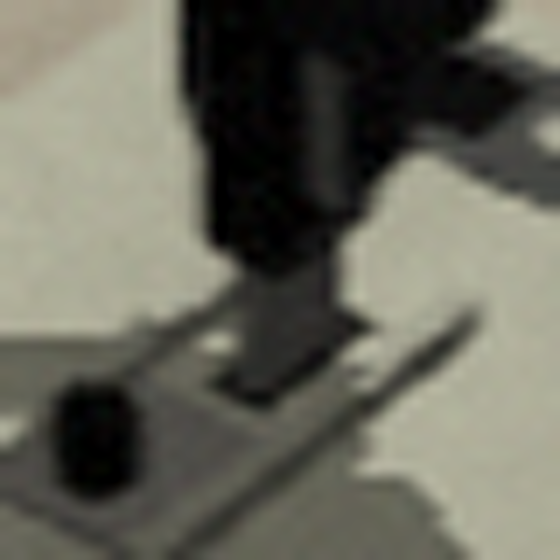

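Tip, sensor and handle bottom, in both cameras, all indicate the meter sits ~3 mm higher relative to the gripper than I assumed. Lower 3 mm more.

```bash
python3 -m pendant '[[-1,[0.15,0,0],0],[-1,[0.3,0,0],0],[-1,[0.3,0,0],0],[-1,[0.3,0,0],0],[-1,[0.3,0,0],0],[-1,[0.3,0,0],0]]';  python3 - <<'E'
from h import *
togo([.559,.0145,.1386],8.96)
im=read_camera("side"); cv2.imwrite("pics/s20.png",cv2.resize(im[110:235,230:350],None,fx=5,fy=4.7,interpolation=cv2.INTER_CUBIC))
im=read_camera("wrist"); cv2.imwrite("pics/w20.png",im)
E
```

```text
time_s: 23.3
eef_pos: [0.5594, 0.0162, 0.1384]
ee_rot: [0.46, 0.537, -0.46, 0.537]
force: [0.7, 0.5, -1.1]
width: 0.275
tcp [0.5594 0.0162 0.1384] tool x [ 0. -0. -1.] y [0.988 0.155 0.   ] z [ 0.155 -0.988  0.   ] F [ 0.7  0.5 -1.1] w 0.275 t 23.3 j [-0.1  -0.06  1.83  0.    1.37 -0.26]
shift cm [-0.02 -0.07  0.16]
jaw yaw 8.94 turn rad -0.0004
```

View pics/s20.png

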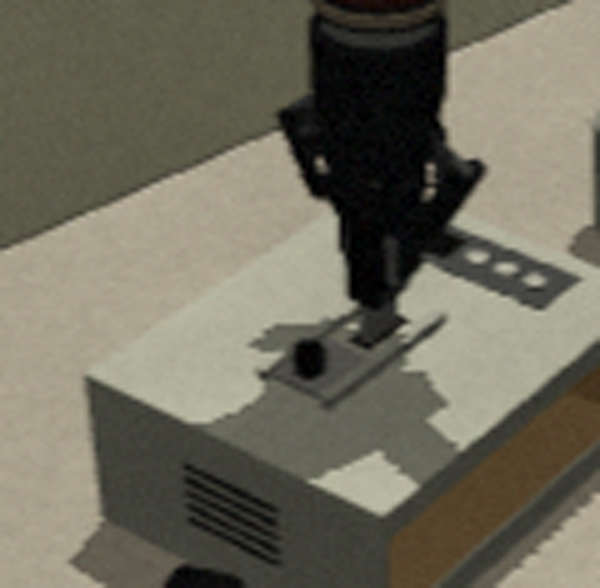

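View pics/w20.png

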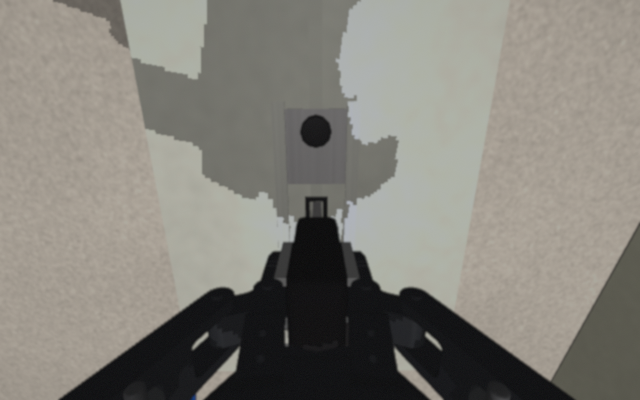

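```bash
python3 - <<'E'
from h import *
print("knob",tool_at((316,130.5),.1384-.151),"plate near edge",tool_at((316,183),.1384-.129),"plate far",tool_at((316,108.5),.1384-.129),"slot rim top",tool_at((316,197.5),.1384-.125))
E
```

```text
knob [-0.0126      0.00035883 -0.06622488] plate near edge [ 0.0094      0.00033482 -0.02965539] plate far [ 0.0094      0.00034958 -0.07754691] slot rim top [ 0.0134      0.00032892 -0.0180256 ]
```

The plate's centre is 55 mm from the slot's centre, so the shutter is fully open. Handing in.

```bash
python3 -c "
from cell import *
print(hand_in())"
```

```text
the job is handed in; nothing more can be done
None
```

I opened the shutter, took the middle-sized meter out of its stand, and lowered its blade through the slot to about lamp level. I handed in at about 23 s with the gripper still holding the meter upright by its handle.

**Shutter:** I slid it by the knob until it hit its stop, with a push of about 10 N. The last wrist picture puts the plate's centre about 55 mm from the slot's centre, so it reads as fully open.

**Blade:** It went in centred, with light visible on both sides in the wrist picture. The force readings showed no contact on the way down. At the end only the meter's weight showed, about 1 N, and the grip held at about 23 mm.

**Disagreements:**
- **Fingertips:** They were about 35 mm farther back than the stated tool point. My first try at the knob closed on nothing because of this. I confirmed the offset in both cameras and allowed for it from then on.
- **Sensor depth:** Two estimates differed by about 3 mm. The meter's height in the stand gave one, and the pictures showed it sitting higher in the grip. I lowered the meter 3 mm more to follow the pictures. The sensor window could not be seen inside the box, so its final level rests on this estimate, good to about 2–3 mm.

**Bystanders:** The last top picture shows the tube rack, bottle and beaker where they started.

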